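Turn a cake mould over in the folding iron

TASK

Turn the flower-shaped cake mould mouth-down on the griddle so that it can be seasoned: stand it upright, mouth up, in the folding iron's open lid and let go of it, then swing the lid over by its handle until it is fully shut on the griddle with the mould underneath. Lower the lid by hand, do not let it drop shut. The plain round and square moulds are not wanted.

Things in the scene. Friction and masses are not known exactly. Their poses are not given: they have to be found in the camera images.
- flower_mould: The only flower-shaped mould: a cast-aluminium cup with six petals, loose on the worktop, mouth up. 61 mm across opposite petal tips, 47 mm across valleys, 28 mm high, walls 3 mm, about 120 g. Origin: centre of its underside; z points out of its mouth, x at a petal tip (one every 60 degrees). A round (62 mm) and a square (56 mm) mould of the same metal and height nearby are not wanted.
- iron: Steel folding cake iron, fixed to the worktop (z = 0). Origin: on the worktop under the middle of the hinge; x runs along the hinge, z is up. The hinge axis is 48 mm above the worktop. On its +y side is the griddle, a flat-topped drum 168 mm across and 46 mm high, its centre 95 mm from the hinge. The open lid lies on the -y side.
- lid (a joint): Lid angle, rad: 3.14 = open, flat, as it starts; 0 = shut on the griddle. The lid is a round pan, 152 mm inside, 32 mm deep, centre 95 mm from the hinge. Open, it lies mouth up, inner floor 16 mm and rim 48 mm above the worktop; shut, it is mouth down with 34 mm of room inside. It turns easily (0.5 kg) and falls to either side unless held. Its load tips onto the griddle as it swings over.
- lid_grip (a point): Where to hold the lid: on the axis of its round copper-coloured handle, 20 mm thick, which sticks out of the rim away from the hinge. 225 mm from the hinge; 40 mm above the worktop with the lid open, 56 mm shut. The handle goes on 33 mm inwards and 27 mm outwards. Fingers closed on it along the hinge direction let it pivot between them as the lid turns; they can keep pointing down.
Mind the look-alikes: they are no part of the job. What is shaped like the flower_mould but brown or green is not meant.

How it is judged:
By the outcome, as a careful person would: the job done as asked, in the order asked, and still so for the second after the job is handed in, with the robot touching nothing.
It also fails if it takes over 64 s, if anything falls off the work surface, if the arm or the gripper's body presses on something with over 40 N, if the wrist force passes 120 N, or if a joint passes its speed limit or range.

ROBOT

A 6-joint arm with a two-finger parallel gripper is mounted at the origin on the work surface. World frame = base frame: x ahead of the robot, y to its left, z up, the work surface at z = 0. Lengths are in mm, angles in rad, forces in N, time in s.
With the tool pointing down it reaches from about 250 to 800 mm from the base axis. Payload 8.5 kg.
Tool frame: the origin (TCP) lies at the very end of the fingers, on their centre line; the grasp point (between the pads) lies 19 mm behind it; z points along the fingers, y is the direction in which the jaws open and shut (so a half turn about z gives the same grasp; the last joint's range is limited). The gripper opens to 85 mm and grips with 20 to 120 N. Pads are 22 mm wide; open, the fingers measure 114 mm over their backs; the gripper's body (76 mm by 85 mm) begins 54 mm behind the grasp point. The pads swing forward as they close: fully open they stand 13 mm farther back than shut.
Start: joints at [-1.205, 0.238, -0.013, 1.319, 0, 1.571], TCP at [187.772, -490.222, 203.276] pointing down, gripper open.
Joint ranges: [-2.66, 2.66], [-1.03, 1.9], [-1.14, 1.46], [-1.82, 2.27], [-1.45, 1.34], [-3.14, 3.14]. Speed limits (rad/s): [2.22, 2.22, 2.79, 3.14, 3.14, 3.14].

INTERFACE

Orientations are given as a rotation vector (axis times angle).
In Python, from rig import * gives the robot as it stands. The module is installed in compiled form; this text tells all that it offers.
- The arm moves only by the tool apply_moves, never from a script. Its argument "steps" is a list of rows, each an object with "delta_pos": the shift along the tool's x, y, z in mm, a list of three; "turn": the turn, a rotation vector about the tool's x, y, z in rad, a list of three. A call has exactly 5 rows; each row is the pose to reach, as a shift and turn from the pose commanded when the call began, along the tool's axes at that moment; what a row does not reach only later rows make up. A row lasts 1/8 s, in which the tool goes at most 62.5 mm and 10.7 degrees, less where a joint would pass 70% of its speed; a pose out of reach is approached as far as the arm can. A call with a gripper value outside its range is refused whole. "grip" is the closure, from 0 (fully open) to 1 (shut), set as the call begins (left out, the last holds). The fingers move at their own pace and stop on an object; "grip_force" is the grip in N (left out, the last holds). Time passes only in rows, so rows that repeat a pose let the fingers close, or fill a call up. It gives the time, the measured TCP pose, the force and the opening at its end, in the units of the state.
- sense(): the state, without advancing time (a new reading comes with each control period).
- get_image(name): name is "side" or "top"; returns the picture (480x640x3 uint8, blue, green, red); there is no depth.
- camera_params(name): a dict with "fx", "fy", "cx", "cy" (pixels), "k1" (the pictures are not rectified: a ray, as slopes to the right and down, at radius r is drawn at 1 + k1 r^2 times it, then the intrinsics apply), "origin" and "attitude" of the camera in the world. Camera axes: x right, y down, z forward; pixel columns grow to the right and rows downward; lengths in mm; the calibration is good to about 2 mm. A picture is of the moment at which its call begins. camera_params takes no time and is no camera call.
- close_job(): hands the job in, once; it reports no verdict.
Trained networks look in the newest picture that a camera, given by its name, has taken for a name from the list of things; names that differ only in an ending like _2 or _b are one class to them, and where a whole thing is asked for, a point or a joint stands for the part that bears it (a point fixed in the world has none). Each returns a list of dicts, best first, with "confidence" (0 to 1); they miss things now and then, are a little off and sometimes report something else, mostly with a low value. They report only what shows in the picture. A call takes as long as a camera call. They do not tell look-alikes from the thing itself.
- spot_in(camera, label): "point" ([column, row] in pixels, amid what is visible of it).
- cut_out(camera, label): "mask" (480x640 bool, what is visible of it) and "point" ([column, row] in pixels, amid what is visible of it).
The state is a dict: "time": time; "qpos": joint angles; "qvel": joint speeds; "joint_efforts": joint torques, N m; "tcp_pos": TCP position; "eef_rot": TCP orientation; "wrist_force": force on the tool from outside, world axes, zero at the start; "ft_torque": the same for the moment, N m; "width": opening from 0.0 (shut) to 1.0 (fully open).
Only numpy, scipy, OpenCV 4.12 (cv2) and the standard library are available. Lean on these libraries where they do the work, as an engineer would, in place of code of your own. Each camera call takes 0.05 s, during which the arm holds its last target. There are 200 camera calls.

## Working session

There is one attempt and no reset: what is moved stays moved. The work goes in short steps, Python scripts to look and compute and a tool call to move; the robot and the scene stay as the last step left them, time stands still between calls to the robot, and variables do not carry over. Pictures are saved under pics/ and viewed, about 8 in all and at most 12, crops included, and the job is handed in when it is done.

Besides the shell and the picture viewer there is one more tool, called after ">>>" by a JSON object that holds its "method" and its "body". apply_moves: Moves the arm, as the interface text tells. Its arguments: {"type":"object","properties":{"steps":{"type":"array","items":{"type":"object","properties":{"delta_pos":{"type":"array","items":{"type":"number"}},"turn":{"type":"array","items":{"type":"number"}}}}},"grip":{"type":"number"},"grip_force":{"type":"number"}},"required":["steps"]}

```bash
mkdir -p pics; python3 - <<'E'
from rig import *
import cv2
for n in("top","side"):
    cv2.imwrite(f"pics/{n}0.png",get_image(n)); print(n,camera_params(n))
    for l in("flower_mould","iron","lid","lid_grip"):
        print(l,[(r["point"],round(r["confidence"],2)) for r in spot_in(n,l)])
s=sense();print(s)
E
```

```text
top {'fx': 546.981126795126, 'fy': 546.981126795126, 'cx': 316.73113970249887, 'cy': 236.10238708204153, 'k1': 0.00764818520798013, 'origin': array([391.24323871, 270.89385448, 944.27723507]), 'attitude': array([-2.11387108,  2.10527249, -0.22107274])}
flower_mould [([204.1, 273.2], 0.97), ([233.3, 163.0], 0.95), ([151.1, 271.6], 0.88), ([178.1, 326.7], 0.83), ([202.7, 212.6], 0.59)]
iron [([488.2, 272.5], 0.96)]
lid [([547.6, 266.5], 0.58)]
lid_grip [([547.0, 266.5], 0.61)]
side {'fx': 610.4681999871964, 'fy': 610.4681999871964, 'cx': 320.5559780990178, 'cy': 242.85485695012855, 'k1': 0.0021055342338836087, 'origin': array([ 411.8049595 , 1086.81234152,  682.69301746]), 'attitude': array([-0.30121421,  2.72230567, -1.37598856])}
flower_mould [([323.4, 346.4], 0.94), ([310.6, 396.4], 0.94), ([213.0, 313.8], 0.78), ([382.2, 378.8], 0.76), ([376.0, 155.5], 0.71), ([254.5, 344.3], 0.63)]
iron [([372.2, 189.5], 0.88)]
lid [([373.6, 153.2], 0.66)]
lid_grip [([376.8, 157.3], 0.62)]
{'time': 0.5, 'qpos': array([-1.20500344e+00,  2.38250390e-01, -1.35007391e-02,  1.31921159e+00,
       -5.57610065e-06,  1.57081365e+00]), 'qvel': array([-0.0001739 , -0.00068641, -0.00050659,  0.00028166, -0.00141352,
       -0.00236594]), 'joint_efforts': array([-2.49568684e-04, -5.38164353e+01,  3.46480358e+01,  3.91318361e-03,
        1.45054588e-05,  3.35047233e-06]), 'tcp_pos': array([ 187.76665518, -490.21790933,  203.24948137]), 'eef_rot': array([-3.08903914e+00, -5.71331718e-01,  5.61508264e-05]), 'wrist_force': array([1.00450201e-03, 5.36589476e-01, 1.19905903e+00]), 'ft_torque': array([-0.01483311,  0.02088676, -0.04122968]), 'width': 0.9991493944748542}
```

View pics/top0.png

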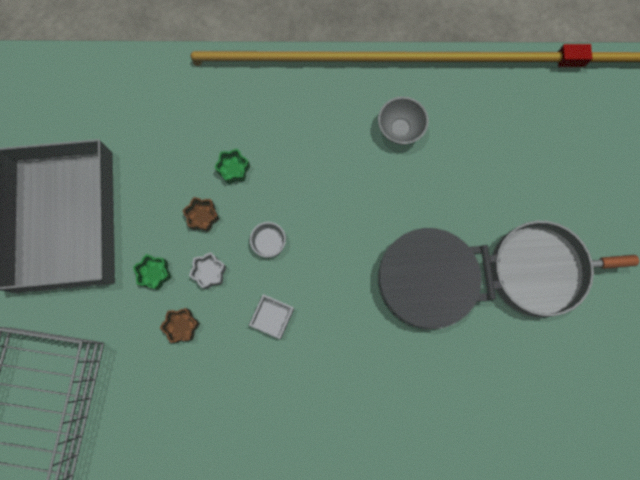

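View pics/side0.png

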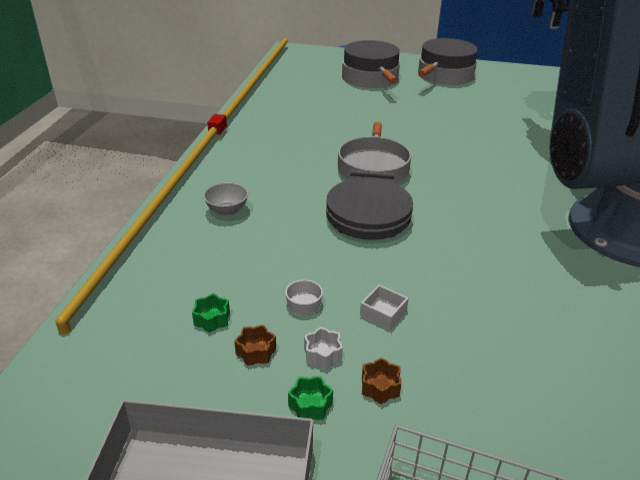

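The only metal flower is at top (207,271) and side (323,347). The griddle is at top (430,278), the open lid at (543,268) and the handle at (620,261). Next I fit both poses by silhouette in both views.

```bash
cat > h.py <<'E'
from rig import *
import numpy as np, cv2
from scipy.optimize import minimize
from scipy.spatial.transform import Rotation as R
C={n:camera_params(n) for n in("top","side")}
def proj(n,P):
    c=C[n]; p=(np.atleast_2d(P)-c["origin"])@R.from_rotvec(c["attitude"]).as_matrix()
    s=p[:,:2]/p[:,2:]; s=s*(1+c["k1"]*(s**2).sum(1,keepdims=True))
    return s*[c["fx"],c["fy"]]+[c["cx"],c["cy"]]
def unproj(n,px,z):
    c=C[n]; d=(np.array(px)-[c["cx"],c["cy"]])/[c["fx"],c["fy"]]; s=d.copy()
    for _ in range(5): s=d/(1+c["k1"]*(s@s))
    v=R.from_rotvec(c["attitude"]).apply([*s,1]); o=c["origin"]
    return o+v*(z-o[2])/v[2]
def prism(n,xy,z0,z1,im):
    for z in np.linspace(z0,z1,10):
        p=proj(n,np.c_[xy,np.full(len(xy),z)])
        cv2.fillPoly(im,[np.round(p*16).astype(np.int32)],1.,cv2.LINE_AA if 0 else 8,4)
t=np.linspace(0,2*np.pi,72,endpoint=False)
def place(p,xy):
    c,s=np.cos(p[2]),np.sin(p[2]); return np.array(p[:2])+np.c_[xy[:,0]*c-xy[:,1]*s,xy[:,0]*s+xy[:,1]*c]
rf=27+3.5*np.cos(6*t); FL=np.c_[rf*np.cos(t),rf*np.sin(t)]
circ=lambda r,y:np.c_[r*np.cos(t),y+r*np.sin(t)]
def flower(n,p):
    im=np.zeros((480,640),np.float32); prism(n,place(p,FL),0,28,im); return im
def iron(n,p):
    im=np.zeros((480,640),np.float32)
    prism(n,place(p,circ(84,95)),0,46,im); prism(n,place(p,circ(79,-95)),12,48,im)
    prism(n,place(p,np.array([[-10,-192],[10,-192],[10,-252],[-10,-252.]])),32,48,im)
    return im
def fit(model,masks,p0,sc):
    B=lambda a:cv2.GaussianBlur(a.astype(np.float32),(0,0),1.2)
    m={n:B(k) for n,k in masks.items()}
    f=lambda q:sum(((B(model(n,q*sc))-m[n])**2).sum()/m[n].sum() for n in m)
    sx=np.array(p0)/sc; S=np.vstack([sx]+[sx+d for d in np.eye(3)])
    r=minimize(f,sx,method="Nelder-Mead",options=dict(initial_simplex=S,xatol=.01,fatol=1e-5)); return r.x*sc,r.fun
E
python3 - <<'E'
from h import *
from itertools import combinations
get_image("top");get_image("side")
near=lambda n,l,q:min(cut_out(n,l),key=lambda r:np.hypot(*(np.array(r["point"])-q)))["mask"]
F={n:near(n,"flower_mould",q) for n,q in(("top",(207,271)),("side",(323,347)))}
I={n:near(n,"iron",q) for n,q in(("top",(488,272)),("side",(372,190)))}
np.savez("m.npz",Ft=F["top"],Fs=F["side"],It=I["top"],Is=I["side"])
f0=unproj("top",(207,271),14)[:2]; g=unproj("top",(430,278),46)[:2]; l=unproj("top",(620,261),40)[:2]
d=(g-l)/np.hypot(*(g-l)); print(f0,g,l,d,np.hypot(*(g-l)))
yaw=np.arctan2(-d[0],d[1]); h=g-95*d
for ns in (("top",),("side",),("top","side")):
    r=[fit(flower,{n:F[n] for n in ns},[*f0,y],np.array([5,5,.3])) for y in(0,.35,.7)]
    print(ns,min(r,key=lambda a:a[1])); print(fit(iron,{n:I[n] for n in ns},[*h,yaw],np.array([6,6,.06])))
v=[cv2.cvtColor(np.uint8(0*F["top"]),cv2.COLOR_GRAY2BGR)]
p=min([fit(flower,F,[*f0,y],np.array([5,5,.3])) for y in(0,.35,.7)],key=lambda a:a[1])[0]; q=fit(iron,I,[*h,yaw],np.array([6,6,.06]))[0]
np.save("pose.npy",[p,q]); out=[]
for n in F:
    im=cv2.resize(get_image(n),None,fx=2,fy=2)
    for mod,k in((flower,p),(iron,q)):
        cs=cv2.findContours(np.uint8(cv2.resize(mod(n,k),None,fx=2,fy=2)>.5),0,1)[0]; cv2.drawContours(im,cs,-1,(0,0,255),1)
    out.append(im)
cv2.imwrite("pics/fit.png",np.hstack([cv2.resize(out[0][420:680,340:1280],(564,156)) if 0 else np.vstack([out[0][440:700,340:540],out[0][440:700,1080:1280]]),out[1][220:740,500:860]]))
E
```

```text
Traceback (most recent call last):
ValueError: min() iterable argument is empty
```

```bash
cat > a.py <<'E'
from h import *
def near(n,l,q):
    for _ in range(5):
        r=cut_out(n,l)
        if r:
            k=min(r,key=lambda r:np.hypot(*(np.array(r["point"])-q))); print(n,l,k["point"],k["mask"].sum())
            if np.hypot(*(np.array(k["point"])-q))<25: return k["mask"]
        get_image(n)
get_image("top");get_image("side")
F={n:near(n,"flower_mould",q) for n,q in(("top",(207,271)),("side",(323,347)))}
I={n:near(n,"iron",q) for n,q in(("top",(488,272)),("side",(372,190)))}
F={n:m for n,m in F.items() if m is not None}; I={n:m for n,m in I.items() if m is not None}
f0=unproj("top",(207,271),14)[:2]; g=unproj("top",(430,278),46)[:2]; l=unproj("top",(620,261),40)[:2]
d=(g-l)/np.hypot(*(g-l)); print(f0,g,l,d,np.hypot(*(g-l)))
yaw=np.arctan2(-d[0],d[1]); h=g-95*d
sF=np.array([5,5,.3]); sI=np.array([6,6,.06])
bf=lambda M:min([fit(flower,M,[*f0,y],sF) for y in(0,.35,.7)],key=lambda a:a[1])
for n in F: print(n,bf({n:F[n]}))
for n in I: print(n,fit(iron,{n:I[n]},[*h,yaw],sI))
p,e=bf(F); q,e2=fit(iron,I,[*h,yaw],sI); print(p,e,q,e2)
np.save("pose.npy",[p,q]); out=[]
for n in C:
    im=cv2.resize(get_image(n),None,fx=2,fy=2)
    for mod,k in((flower,p),(iron,q)):
        cs=cv2.findContours(np.uint8(cv2.resize(mod(n,k),None,fx=2,fy=2)>.5),0,1)[0]; cv2.drawContours(im,cs,-1,(0,0,255),1)
    out.append(im)
L=np.vstack([out[0][420:680,740:1280][:,:540][:, :],np.hstack([out[0][480:600,360:480],out[1][640:760,580:700],np.zeros((120,300,3),np.uint8)])])
cv2.imwrite("pics/fit.png",np.hstack([L,out[1][220:600,600:860]]))
E
python3 a.py
```

```text
top flower_mould [206.3, 270.3] 881
side flower_mould [324.1, 346.6] 1270
top iron [488.1, 273.6] 17147
side iron [372.0, 189.5] 7434
[528.12574803 460.9732268 ] [513.24106088  85.56979621] [ 544.02756539 -233.45809812] [-0.09605476  0.99537605] 320.5099159443508
top (array([527.96042104, 459.80151117,   0.82133047]), np.float64(0.024091744795441628))
side (array([528.93708743, 455.72765941,   0.84143586]), np.float64(0.00815553218126297))
top (array([ 5.23466897e+02, -9.30060051e+00,  9.31458975e-02]), np.float64(0.03446071594953537))
side (array([ 5.25907133e+02, -2.60751371e+01,  9.34887734e-02]), np.float64(0.022428525611758232))
[528.50186675 458.08204621   0.85657729] 0.06716431677341461 [ 5.23857680e+02 -1.17646873e+01  8.45671303e-02] 0.09942467510700226
```

View pics/fit.png

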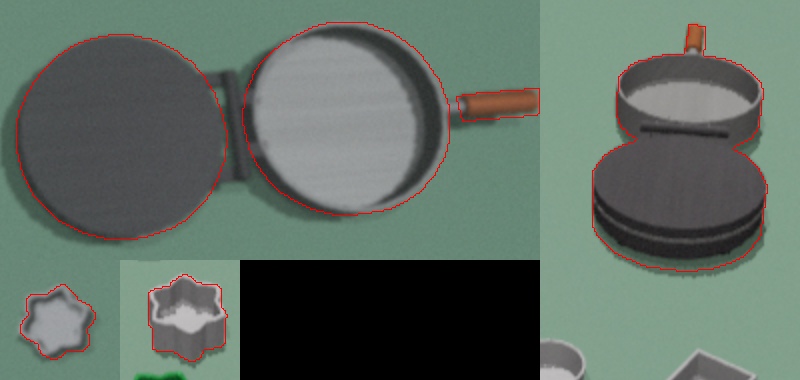

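>>> {"method": "apply_moves", "body": {"steps": [{"delta_pos": [39, -45.5, 2], "turn": [0, 0, 0]}, {"delta_pos": [78, -91, 4], "turn": [0, 0, 0]}, {"delta_pos": [117, -136, 6], "turn": [0, 0, 0]}, {"delta_pos": [156, -182, 8], "turn": [0, 0, 0]}, {"delta_pos": [195, -227, 10], "turn": [0, 0, 0]}], "grip": 0}}

```text
time: 1.78
tcp_pos: [289.0, -206.9, 193.5]
eef_rot: [3.089, 0.57, 0.001]
wrist_force: [1.4, 0.5, 0.2]
width: 1.001
```

>>> {"method": "apply_moves", "body": {"steps": [{"delta_pos": [39, -45.5, 2], "turn": [0, 0, 0]}, {"delta_pos": [78, -91, 4], "turn": [0, 0, 0]}, {"delta_pos": [117, -136, 6], "turn": [0, 0, 0]}, {"delta_pos": [156, -182, 8], "turn": [0, 0, 0]}, {"delta_pos": [195, -227, 10], "turn": [0, 0, 0]}]}}

```text
time: 2.4
tcp_pos: [390.0, 75.4, 183.6]
eef_rot: [3.089, 0.572, 0.002]
wrist_force: [1.2, -1.4, 0.6]
width: 0.997
```

>>> {"method": "apply_moves", "body": {"steps": [{"delta_pos": [39, -45.5, 2], "turn": [0, 0, -0.18]}, {"delta_pos": [78, -91, 4], "turn": [0, 0, -0.36]}, {"delta_pos": [117, -136, 6], "turn": [0, 0, -0.54]}, {"delta_pos": [156, -182, 8], "turn": [0, 0, -0.72]}, {"delta_pos": [195, -227, 10], "turn": [0, 0, -0.9]}]}}

```text
time: 3.02
tcp_pos: [490.9, 357.1, 173.3]
eef_rot: [2.527, 1.866, 0.001]
wrist_force: [0.9, -0.4, 0.1]
width: 0.998
```

```bash
cat > g.py <<'E'
from h import *
import sys
def rel(P,ang):
    s=sense(); r=R.from_rotvec(s["eef_rot"]); 
    x=[np.sin(ang),-np.cos(ang),0]; y=[np.cos(ang),np.sin(ang),0]
    T=R.from_matrix(np.array([x,y,[0,0,-1]]).T if np.cross(x,y)[2]<0 else np.array([-np.array(x),y,[0,0,-1]]).T)
    print("t",s["time"],"tcp",s["tcp_pos"].round(1),"F",s["wrist_force"].round(1),"w",round(s["width"],3),"q",s["qpos"].round(2))
    print("delta",r.inv().apply(np.array(P)-s["tcp_pos"]).round(1),"turn",(r.inv()*T).as_rotvec().round(3))
if __name__=="__main__":
    a=list(map(float,sys.argv[1:])); rel(a[:3],a[3])
E
python3 g.py 528.5 458.5 60 .317
```

```text
t 3.025 tcp [490.9 357.1 173.3] F [ 0.9 -0.4  0.1] w 0.998 q [ 0.63  0.39  0.13  1.31 -0.    2.5 ]
delta [107.9   6.1 113.3] turn [ 0.    -0.    -0.616]
```

>>> {"method": "apply_moves", "body": {"steps": [{"delta_pos": [40, 2, 25], "turn": [0, 0, -0.15]}, {"delta_pos": [75, 4, 50], "turn": [0, 0, -0.3]}, {"delta_pos": [100, 6, 75], "turn": [0, 0, -0.45]}, {"delta_pos": [108, 6, 95], "turn": [0, 0, -0.616]}, {"delta_pos": [108, 6, 105], "turn": [0, 0, -0.616]}]}}

```text
time: 3.65
tcp_pos: [528.1, 456.3, 66.6]
eef_rot: [-1.851, -2.538, 0.003]
wrist_force: [-1.6, -1.0, -0.1]
width: 0.998
```

```bash
python3 g.py 528.5 458.5 3 .317; python3 - <<'E'
from h import *
a=get_image("top");b=get_image("side")
cv2.imwrite("pics/near.png",np.hstack([cv2.resize(a[220:330,140:280],None,fx=3,fy=3)[:330,:390],cv2.resize(b[260:370,250:390],None,fx=3,fy=3)[:330,:400]]))
E
```

```text
t 3.65 tcp [528.1 456.3  66.6] F [-1.6 -1.  -0.1] w 0.998 q [0.71 0.6  0.21 1.18 0.   1.97]
delta [ 2.   1.2 63.6] turn [-0.002  0.001 -0.006]
```

View pics/near.png

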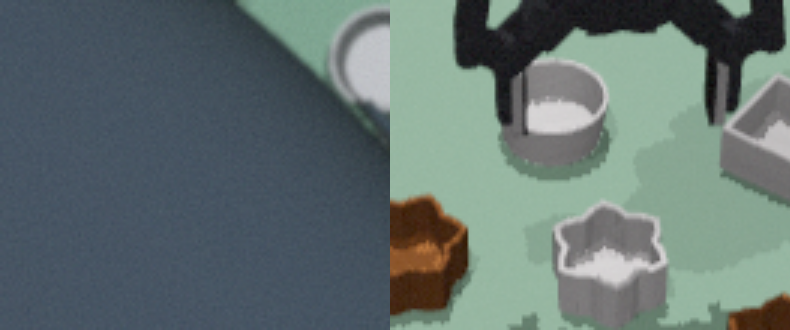

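The fingers straddle the silver flower: side-crop fingers at 510 and 718, mould centre at about 610. I descend and grip.

>>> {"method": "apply_moves", "body": {"steps": [{"delta_pos": [2, 1, 15], "turn": [0, 0, 0]}, {"delta_pos": [2, 1, 32], "turn": [0, 0, 0]}, {"delta_pos": [2, 1, 48], "turn": [0, 0, 0]}, {"delta_pos": [2, 1, 58], "turn": [0, 0, 0]}, {"delta_pos": [2, 1, 63], "turn": [0, 0, 0]}]}}

```text
time: 4.38
tcp_pos: [528.7, 458.1, 4.4]
eef_rot: [-1.851, -2.538, 0.002]
wrist_force: [0.3, 0.1, 0.1]
width: 0.998
```

>>> {"method": "apply_moves", "body": {"steps": [{"delta_pos": [0, 0, 0], "turn": [0, 0, 0]}, {"delta_pos": [0, 0, 0], "turn": [0, 0, 0]}, {"delta_pos": [0, 0, 0], "turn": [0, 0, 0]}, {"delta_pos": [0, 0, 0], "turn": [0, 0, 0]}, {"delta_pos": [0, 0, 0], "turn": [0, 0, 0]}], "grip": 1, "grip_force": 35}}

```text
time: 5.0
tcp_pos: [529.0, 458.5, 5.5]
eef_rot: [-1.851, -2.539, -0.0]
wrist_force: [-0.1, 0.0, -0.5]
width: -0.001
```

>>> {"method": "apply_moves", "body": {"steps": [{"delta_pos": [0, 0, 0], "turn": [0, 0, 0]}, {"delta_pos": [0, 0, 0], "turn": [0, 0, 0]}, {"delta_pos": [0, 0, -20], "turn": [0, 0, 0]}, {"delta_pos": [0, 0, -60], "turn": [0, 0, 0]}, {"delta_pos": [0, 0, -110], "turn": [0, 0, 0]}]}}

```text
time: 5.62
tcp_pos: [528.4, 457.9, 115.5]
eef_rot: [-1.85, -2.538, 0.003]
wrist_force: [0.8, 0.6, 0.5]
width: -0.002
```

```bash
python3 - <<'E'
from h import *
b=get_image("side")
cv2.imwrite("pics/lift.png",cv2.resize(b[200:370,200:450],None,fx=3,fy=3))
q=np.load("pose.npy")[1]
for y in(-225,-95,0,95): print(y,place(q,np.array([[0,y]])))
E
python3 g.py 515.5 -106 120 .317
```

```text
-225 [[ 542.86261293 -235.96061171]]
-95 [[ 531.8819851  -106.42518871]]
0 [[523.85768015 -11.76468728]]
95 [[515.83337519  82.89581414]]
t 5.675 tcp [530.8 459.9 123.8] F [1.3 0.3 5.2] w 0.005 q [0.71 0.57 0.31 1.3  0.   1.97]
delta [-534.1 -187.8    0.7] turn [ 0.007 -0.003 -0.006]
```

View pics/lift.png

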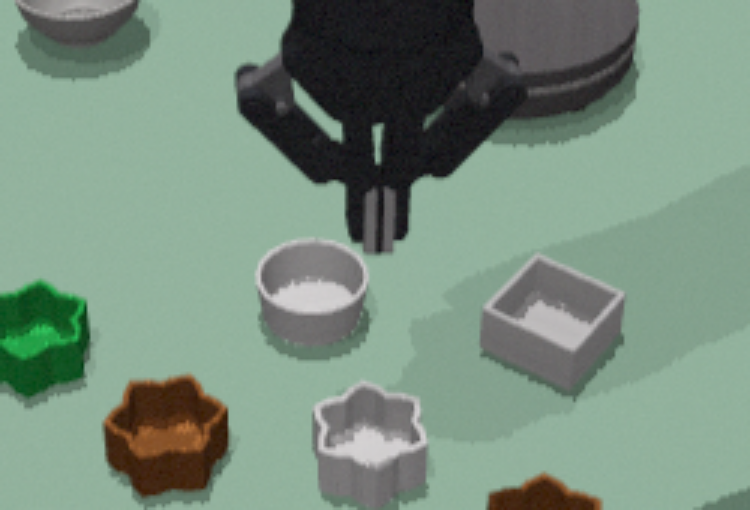

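The grip missed: the flower is still at side (323,348). I check where the TCP projects against where the fingertips show, which was (327,283).

```bash
python3 - <<'E'
from h import *
s=sense(); print(proj("side",s["tcp_pos"]),proj("side",[528.4,457.9,115.5]),proj("side",[528.5,458.5,14]))
print(unproj("side",(323.4,346.4),14),unproj("top",(206.5,270.5),14),unproj("top",(206.5,270.5),20))
# griddle centre from each camera, lid etc
print(unproj("side",(369.5,207),46),unproj("top",(430,278),46))
for m in("top","side"):
  print(m,[ (r["point"],round(r["confidence"],2)) for r in spot_in(m,"flower_mould")])
E
```

```text
[[322.79196305 293.43596137]] [[324.63770092 297.26520142]] [[322.84292385 348.56310225]]
[528.59509875 453.98759772  14.        ] [528.98784005 461.87103578  14.        ] [528.09943004 460.63929212  20.        ]
[511.87010851 107.56399476  46.        ] [513.24106088  85.56979621  46.        ]
top [([206.5, 206.3], 0.8), ([235.9, 161.8], 0.71)]
side [([308.6, 397.0], 0.93), ([256.2, 344.2], 0.84), ([323.6, 344.4], 0.67), ([382.3, 376.9], 0.65), ([211.9, 312.3], 0.59)]
```

>>> {"method": "apply_moves", "body": {"steps": [{"delta_pos": [-45, -23, 10], "turn": [0, 0, 0]}, {"delta_pos": [-90, -46, 25], "turn": [0, 0, 0]}, {"delta_pos": [-130, -66, 40], "turn": [0, 0, 0]}, {"delta_pos": [-160, -81, 50], "turn": [0, 0, 0]}, {"delta_pos": [-170, -86, 55], "turn": [0, 0, 0]}]}}

```text
time: 6.4
tcp_pos: [497.9, 268.1, 59.1]
eef_rot: [-1.852, -2.536, 0.003]
wrist_force: [-0.0, 0.8, 0.5]
width: 0.002
```

>>> {"method": "apply_moves", "body": {"steps": [{"delta_pos": [0, 0, 15], "turn": [0, 0, 0]}, {"delta_pos": [0, 0, 25], "turn": [0, 0, 0]}, {"delta_pos": [0, 0, 32], "turn": [0, 0, 0]}, {"delta_pos": [0, 0, 36], "turn": [0, 0, 0]}, {"delta_pos": [0, 0, 40], "turn": [0, 0, 0]}]}}

```text
time: 7.02
tcp_pos: [499.2, 270.7, 20.1]
eef_rot: [-1.85, -2.539, -0.0]
wrist_force: [0.1, -0.4, -0.2]
width: -0.003
```

```bash
python3 - <<'E'
from h import *
b=get_image("side"); s=sense(); print(s["tcp_pos"],s["wrist_force"],s["width"])
p=proj("side",s["tcp_pos"])[0]; print(p)
c=b[180:330,250:450].copy(); c=cv2.resize(c,None,fx=4,fy=4)
cv2.circle(c,tuple(int(v) for v in (p-[250,180])*4),4,(0,0,255),1)
cv2.imwrite("pics/tip.png",c)
E
```

```text
[498.99524849 270.43111673  19.74305158] [-0.63235262  0.22325739 -1.49670424] -0.0031129224937721687
[362.123034   271.04770098]
```

View pics/tip.png

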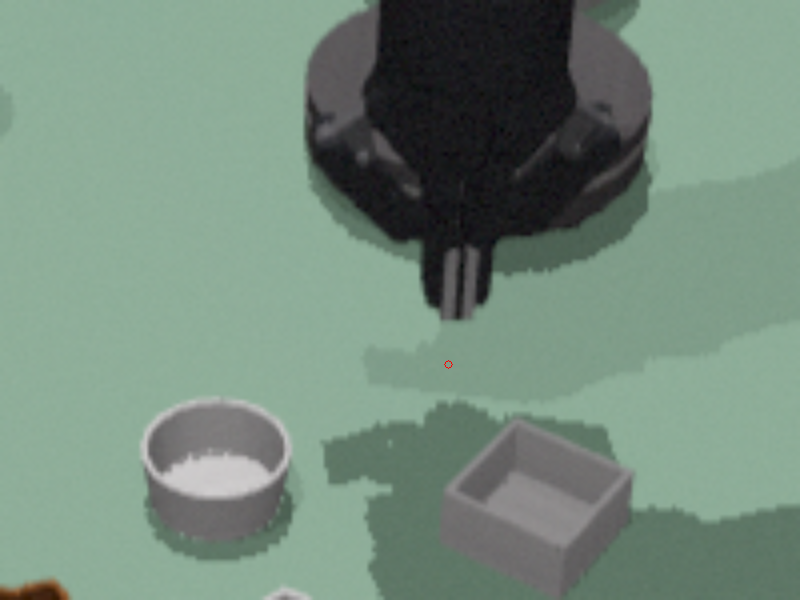

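The tip shows at (364,259) while the TCP projects at (362,271), so it sits well above where it is reported. I touch the table gently to measure that.

>>> {"method": "apply_moves", "body": {"steps": [{"delta_pos": [0, 0, 5], "turn": [0, 0, 0]}, {"delta_pos": [0, 0, 9], "turn": [0, 0, 0]}, {"delta_pos": [0, 0, 13], "turn": [0, 0, 0]}, {"delta_pos": [0, 0, 16], "turn": [0, 0, 0]}, {"delta_pos": [0, 0, 18], "turn": [0, 0, 0]}]}}

```text
time: 7.7
tcp_pos: [499.1, 270.2, 2.2]
eef_rot: [-1.851, -2.539, 0.0]
wrist_force: [0.3, 0.4, 0.1]
width: -0.001
```

>>> {"method": "apply_moves", "body": {"steps": [{"delta_pos": [0, 0, 1], "turn": [0, 0, 0]}, {"delta_pos": [0, 0, 2], "turn": [0, 0, 0]}, {"delta_pos": [0, 0, 3], "turn": [0, 0, 0]}, {"delta_pos": [0, 0, 4], "turn": [0, 0, 0]}, {"delta_pos": [0, 0, 5], "turn": [0, 0, 0]}]}}

```text
time: 8.32
tcp_pos: [499.1, 270.3, -2.7]
eef_rot: [-1.851, -2.539, -0.0]
wrist_force: [0.8, 0.5, 0.4]
width: 0.003
```

>>> {"method": "apply_moves", "body": {"steps": [{"delta_pos": [0, 0, 1], "turn": [0, 0, 0]}, {"delta_pos": [0, 0, 2], "turn": [0, 0, 0]}, {"delta_pos": [0, 0, 3], "turn": [0, 0, 0]}, {"delta_pos": [0, 0, 4], "turn": [0, 0, 0]}, {"delta_pos": [0, 0, 5], "turn": [0, 0, 0]}]}}

```text
time: 8.95
tcp_pos: [499.1, 270.2, -7.7]
eef_rot: [-1.851, -2.539, -0.0]
wrist_force: [0.9, -0.4, -0.4]
width: -0.001
```

>>> {"method": "apply_moves", "body": {"steps": [{"delta_pos": [0, 0, 2], "turn": [0, 0, 0]}, {"delta_pos": [0, 0, 3], "turn": [0, 0, 0]}, {"delta_pos": [0, 0, 4], "turn": [0, 0, 0]}, {"delta_pos": [0, 0, 5], "turn": [0, 0, 0]}, {"delta_pos": [0, 0, 6], "turn": [0, 0, 0]}]}}

```text
time: 9.57
tcp_pos: [499.1, 270.3, -13.7]
eef_rot: [-1.851, -2.539, -0.0]
wrist_force: [0.1, -0.0, 0.9]
width: 0.001
```

```bash
python3 - <<'E'
from h import *
b=get_image("side"); s=sense(); print(s["tcp_pos"],s["wrist_force"],s["width"])
p=proj("side",s["tcp_pos"])[0]; print(p)
c=b[220:320,290:430].copy(); c=cv2.resize(c,None,fx=5,fy=5)
cv2.imwrite("pics/tip2.png",c)
for z in (0,6,12,18): print(z,proj("side",[499,270,z]),proj("side",[496,270,z]))
E
```

```text
[499.0632283  270.22440216 -13.84162399] [-0.00141682  0.25721811 -0.65480852] -0.0013940194859061864
[360.94127432 285.81901496]
0 [[361.47054052 279.69070321]] [[363.17269991 279.94809814]]
6 [[361.67816723 277.0377996 ]] [[363.38614702 277.2948871 ]]
12 [[361.88719893 274.36698924]] [[363.60103918 274.62375933]]
18 [[362.09764999 271.67808955]] [[363.81739119 271.93453206]]
```

View pics/tip2.png

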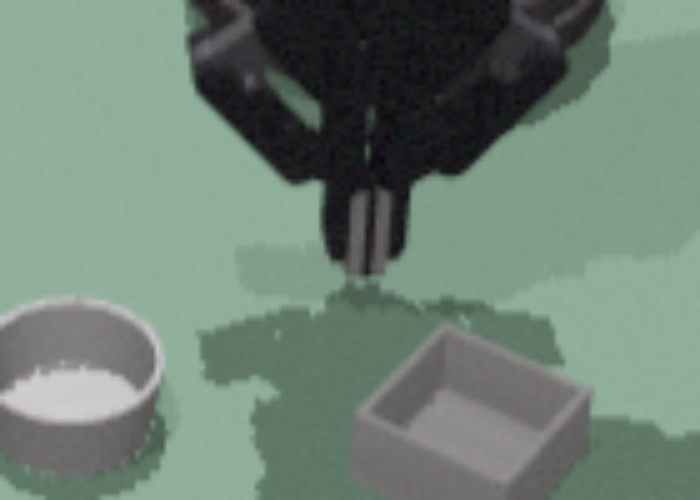

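>>> {"method": "apply_moves", "body": {"steps": [{"delta_pos": [0, 0, 0.7], "turn": [0, 0, 0]}, {"delta_pos": [0, 0, 1.4], "turn": [0, 0, 0]}, {"delta_pos": [0, 0, 2], "turn": [0, 0, 0]}, {"delta_pos": [0, 0, 2.5], "turn": [0, 0, 0]}, {"delta_pos": [0, 0, 3], "turn": [0, 0, 0]}]}}

```text
time: 10.25
tcp_pos: [499.1, 270.2, -16.7]
eef_rot: [-1.851, -2.539, -0.0]
wrist_force: [0.1, 0.2, -1.2]
width: 0.0
```

>>> {"method": "apply_moves", "body": {"steps": [{"delta_pos": [0, 0, 0.5], "turn": [0, 0, 0]}, {"delta_pos": [0, 0, 1], "turn": [0, 0, 0]}, {"delta_pos": [0, 0, 1.5], "turn": [0, 0, 0]}, {"delta_pos": [0, 0, 2], "turn": [0, 0, 0]}, {"delta_pos": [0, 0, 2.5], "turn": [0, 0, 0]}]}}

```text
time: 10.88
tcp_pos: [499.1, 270.2, -19.2]
eef_rot: [-1.851, -2.539, 0.0]
wrist_force: [0.3, -0.5, -0.0]
width: 0.003
```

>>> {"method": "apply_moves", "body": {"steps": [{"delta_pos": [0, 0, 0.5], "turn": [0, 0, 0]}, {"delta_pos": [0, 0, 1], "turn": [0, 0, 0]}, {"delta_pos": [0, 0, 1.5], "turn": [0, 0, 0]}, {"delta_pos": [0, 0, 2], "turn": [0, 0, 0]}, {"delta_pos": [0, 0, 2], "turn": [0, 0, 0]}]}}

```text
time: 11.5
tcp_pos: [499.1, 270.2, -21.2]
eef_rot: [-1.851, -2.539, -0.0]
wrist_force: [0.6, 0.5, -0.5]
width: -0.001
```

>>> {"method": "apply_moves", "body": {"steps": [{"delta_pos": [0, 0, 0.5], "turn": [0, 0, 0]}, {"delta_pos": [0, 0, 1], "turn": [0, 0, 0]}, {"delta_pos": [0, 0, 1.5], "turn": [0, 0, 0]}, {"delta_pos": [0, 0, 2], "turn": [0, 0, 0]}, {"delta_pos": [0, 0, 2], "turn": [0, 0, 0]}]}}

```text
time: 12.12
tcp_pos: [499.1, 270.2, -23.2]
eef_rot: [-1.851, -2.539, -0.0]
wrist_force: [0.2, -0.2, 0.2]
width: -0.001
```

```bash
python3 - <<'E'
from h import *
b=get_image("side"); s=sense(); print(s["tcp_pos"],s["wrist_force"])
c=cv2.resize(b[240:300,330:400],None,fx=8,fy=8,interpolation=cv2.INTER_CUBIC)
cv2.imwrite("pics/tip3.png",c)
for r in range(268,290): print(r,b[r,358:370].sum(1))
E
```

```text
[499.08355979 270.2496208  -23.18922887] [-0.33538513  0.70023383 -0.05591302]
268 [ 98 142 282 294 295 103 112 288 281 249  66  67]
269 [103 142 284 298 263 112 119 287 291 202  72  79]
270 [ 89 183 289 302 248  97 148 278 286 196  85  79]
271 [ 86 189 298 290 240  93 174 283 295 170  95  94]
272 [ 79 199 300 297 216  86 177 291 281 141  60  74]
273 [ 75 204 294 296 201  89 210 287 293 146  86  64]
274 [ 81 243 294 293 196  86 234 290 285 148  80  79]
275 [ 80 244 291 291 172  68 241 282 283 122  72 206]
276 [125 261 302 293 138  69 277 297 281 362 357 385]
277 [219 273 297 302 141  95 295 297 308 341 333 416]
278 [244 277 297 290 155  46 284 290 286 269 258 336]
279 [251 259 268 261 161 134 258 266 248 253 267 262]
280 [262 256 258 252 241 226 251 271 256 255 264 266]
281 [296 302 259 259 258 261 261 268 268 259 254 259]
282 [325 319 302 310 301 299 300 304 304 295 297 299]
283 [320 315 316 321 313 318 322 324 318 315 322 324]
284 [324 327 322 318 315 315 318 321 313 312 310 322]
285 [315 320 324 315 318 319 326 322 325 334 325 323]
286 [320 319 322 317 317 328 313 320 312 318 317 321]
287 [322 317 326 320 323 327 315 318 317 322 317 326]
288 [317 314 325 320 331 323 325 322 320 313 322 311]
289 [320 322 326 326 329 317 318 324 320 325 323 315]
```

View pics/tip3.png

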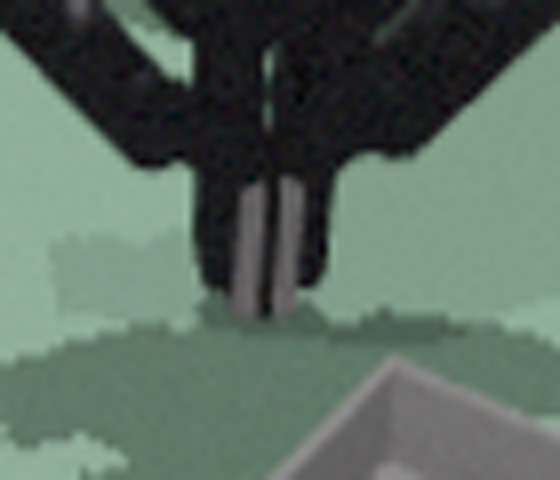

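>>> {"method": "apply_moves", "body": {"steps": [{"delta_pos": [0, 0, 0.5], "turn": [0, 0, 0]}, {"delta_pos": [0, 0, 1], "turn": [0, 0, 0]}, {"delta_pos": [0, 0, 1.5], "turn": [0, 0, 0]}, {"delta_pos": [0, 0, 2], "turn": [0, 0, 0]}, {"delta_pos": [0, 0, 2], "turn": [0, 0, 0]}]}}

```text
time: 12.8
tcp_pos: [499.1, 270.2, -25.2]
eef_rot: [-1.851, -2.539, -0.0]
wrist_force: [-0.5, -0.4, 0.9]
width: 0.001
```

>>> {"method": "apply_moves", "body": {"steps": [{"delta_pos": [0, 0, 0.5], "turn": [0, 0, 0]}, {"delta_pos": [0, 0, 1], "turn": [0, 0, 0]}, {"delta_pos": [0, 0, 1.5], "turn": [0, 0, 0]}, {"delta_pos": [0, 0, 2], "turn": [0, 0, 0]}, {"delta_pos": [0, 0, 2], "turn": [0, 0, 0]}]}}

```text
time: 13.42
tcp_pos: [499.1, 270.2, -27.2]
eef_rot: [-1.851, -2.538, 0.0]
wrist_force: [-0.9, 0.2, 0.7]
width: 0.001
```

>>> {"method": "apply_moves", "body": {"steps": [{"delta_pos": [0, 0, 0.7], "turn": [0, 0, 0]}, {"delta_pos": [0, 0, 1.4], "turn": [0, 0, 0]}, {"delta_pos": [0, 0, 2], "turn": [0, 0, 0]}, {"delta_pos": [0, 0, 2.5], "turn": [0, 0, 0]}, {"delta_pos": [0, 0, 2.5], "turn": [0, 0, 0]}]}}

```text
time: 14.05
tcp_pos: [499.2, 270.3, -28.0]
eef_rot: [1.85, 2.538, 0.002]
wrist_force: [-6.0, -2.9, 20.3]
width: 0.004
```

```bash
python3 - <<'E'
from h import *
b=get_image("side"); s=sense(); print(s["tcp_pos"],s["wrist_force"])
for r in range(274,288): print(r,b[r,356:372].sum(1))
print([proj("side",[499,y,z])[0].round(1).tolist() for y in(260,270,280) for z in (0,5)])
E
```

```text
[499.27684682 270.31906602 -27.96259507] [-5.10617899 -2.41298607 19.54631677]
274 [102  69  49 250 300 302 161  65 233 279 294 110  70  87 235 419]
275 [ 87  61  70 261 298 301 162  79 271 288 286 110  46  82 315 423]
276 [ 87  73 106 272 293 302 150  60 286 298 284  97  68  66 388 433]
277 [ 82  61  93 277 299 294 138  76 300 296 241  93  60 213 415 429]
278 [118 132 144 269 303 299 127  93 296 298 272 216 230 252 418 425]
279 [228 228 213 285 296 301 108 132 287 304 279 274 260 266 337 336]
280 [260 259 228 286 298 273  85 139 285 299 268 264 262 260 264 267]
281 [305 305 272 274 286 246 154 166 275 274 267 261 252 269 263 263]
282 [318 319 305 304 309 291 278 288 303 302 310 307 258 259 257 269]
283 [320 320 325 320 319 326 311 319 319 323 316 315 305 302 310 297]
284 [318 323 322 313 309 320 319 319 320 326 318 324 321 325 323 317]
285 [314 320 314 333 320 320 321 315 322 320 330 322 316 324 308 322]
286 [320 329 326 318 320 322 321 321 327 322 311 313 319 323 322 326]
287 [324 319 319 325 317 319 318 324 321 325 331 318 321 318 322 320]
[[362.4, 276.1], [362.5, 273.9], [361.5, 279.7], [361.6, 277.5], [360.6, 283.3], [360.7, 281.1]]
```

Contact came at reported z = -28, so true height is reported z + 28. Laterally the tool agrees with the top-camera fit. I go back to the flower with that correction.

>>> {"method": "apply_moves", "body": {"steps": [{"delta_pos": [0, 0, -40], "turn": [0, 0, 0]}, {"delta_pos": [20, 10, -70], "turn": [0, 0, 0]}, {"delta_pos": [70, 35, -75], "turn": [0, 0, 0]}, {"delta_pos": [120, 61, -75], "turn": [0, 0, 0]}, {"delta_pos": [155, 79, -65], "turn": [0, 0, 0]}], "grip": 0}}

```text
time: 14.72
tcp_pos: [527.6, 444.8, 36.1]
eef_rot: [1.849, 2.539, 0.004]
wrist_force: [0.5, 0.2, -0.6]
width: 0.998
```

>>> {"method": "apply_moves", "body": {"steps": [{"delta_pos": [10, 5, 0], "turn": [0, 0, 0]}, {"delta_pos": [15.6, 8, 10], "turn": [0, 0, 0]}, {"delta_pos": [15.6, 8, 15], "turn": [0, 0, 0]}, {"delta_pos": [15.6, 8, 20], "turn": [0, 0, 0]}, {"delta_pos": [15.6, 8, 20], "turn": [0, 0, 0]}]}}

```text
time: 15.35
tcp_pos: [529.6, 458.3, 15.1]
eef_rot: [-1.851, -2.538, 0.001]
wrist_force: [0.7, -0.6, 0.0]
width: 0.997
```

```bash
python3 g.py 528.5 459.5 -25 .317; python3 - <<'E'
from h import *
b=get_image("side")
cv2.imwrite("pics/near2.png",cv2.resize(b[270:380,250:390],None,fx=3,fy=3))
E
```

```text
t 15.35 tcp [529.6 458.3  15.1] F [ 0.7 -0.6  0. ] w 0.997 q [0.71 0.64 0.14 1.08 0.   1.97]
delta [ 1.5 -0.7 40.1] turn [-0.001  0.    -0.007]
```

View pics/near2.png

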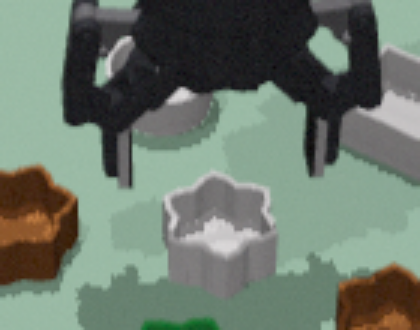

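The open fingers (crop 120 and 318) centre on the flower at crop 220. I descend and grip.

>>> {"method": "apply_moves", "body": {"steps": [{"delta_pos": [1, -0.5, 12], "turn": [0, 0, 0]}, {"delta_pos": [1.5, -0.7, 22], "turn": [0, 0, 0]}, {"delta_pos": [1.5, -0.7, 31], "turn": [0, 0, 0]}, {"delta_pos": [1.5, -0.7, 37], "turn": [0, 0, 0]}, {"delta_pos": [1.5, -0.7, 40], "turn": [0, 0, 0]}]}}

```text
time: 16.02
tcp_pos: [528.4, 460.4, -25.3]
eef_rot: [-1.85, -2.539, 0.001]
wrist_force: [0.5, 0.6, -0.8]
width: 0.999
```

>>> {"method": "apply_moves", "body": {"steps": [{"delta_pos": [0, 0, 0], "turn": [0, 0, 0]}, {"delta_pos": [0, 0, 0], "turn": [0, 0, 0]}, {"delta_pos": [0, 0, 0], "turn": [0, 0, 0]}, {"delta_pos": [0, 0, 0], "turn": [0, 0, 0]}, {"delta_pos": [0, 0, 0], "turn": [0, 0, 0]}], "grip": 1, "grip_force": 35}}

```text
time: 16.65
tcp_pos: [529.0, 460.8, -24.1]
eef_rot: [1.851, 2.538, 0.002]
wrist_force: [0.1, -0.2, 4.4]
width: 0.602
```

>>> {"method": "apply_moves", "body": {"steps": [{"delta_pos": [0, 0, -8], "turn": [0, 0, 0]}, {"delta_pos": [0, 0, -25], "turn": [0, 0, 0]}, {"delta_pos": [0, 0, -55], "turn": [0, 0, 0]}, {"delta_pos": [0, 0, -80], "turn": [0, 0, 0]}, {"delta_pos": [0, 0, -95], "turn": [0, 0, 0]}]}}

```text
time: 17.27
tcp_pos: [529.1, 461.0, 72.7]
eef_rot: [1.85, 2.538, 0.003]
wrist_force: [0.7, 0.4, -1.1]
width: 0.606
```

```bash
python3 g.py 532 -104.5 70 .317; python3 - <<'E'
from h import *
b=get_image("side")
cv2.imwrite("pics/lift2.png",cv2.resize(b[230:370,230:410],None,fx=3,fy=3))
E
```

```text
t 17.275 tcp [529.1 461.   72.7] F [ 0.7  0.4 -1.1] w 0.606 q [0.72 0.6  0.22 1.19 0.   1.98]
delta [-539.2 -170.3    1.9] turn [ 0.002 -0.001 -0.006]
```

View pics/lift2.png

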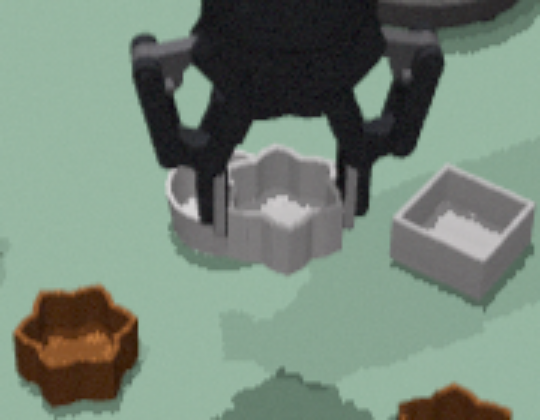

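Gripped upright (side crop centre 285,210). I carry it over to the lid, aiming 20 mm on the hinge side of its centre.

>>> {"method": "apply_moves", "body": {"steps": [{"delta_pos": [-25, -8, 0], "turn": [0, 0, 0]}, {"delta_pos": [-70, -23, 0], "turn": [0, 0, 0]}, {"delta_pos": [-120, -39, 0], "turn": [0, 0, 0]}, {"delta_pos": [-170, -55.5, 0], "turn": [0, 0, 0]}, {"delta_pos": [-220, -72, 0], "turn": [0, 0, 0]}]}}

```text
time: 17.95
tcp_pos: [526.8, 227.3, 70.0]
eef_rot: [-1.85, -2.539, 0.001]
wrist_force: [0.3, -0.5, -1.0]
width: 0.605
```

>>> {"method": "apply_moves", "body": {"steps": [{"delta_pos": [-50, -16, 0], "turn": [0, 0, 0]}, {"delta_pos": [-100, -33, 0], "turn": [0, 0, 0]}, {"delta_pos": [-150, -49, 0], "turn": [0, 0, 0]}, {"delta_pos": [-200, -65, 0], "turn": [0, 0, 0]}, {"delta_pos": [-240, -78, 0], "turn": [0, 0, 0]}]}}

```text
time: 18.58
tcp_pos: [526.0, -25.3, 70.1]
eef_rot: [-1.851, -2.538, 0.0]
wrist_force: [0.3, 0.6, -1.3]
width: 0.605
```

>>> {"method": "apply_moves", "body": {"steps": [{"delta_pos": [-30, -10, 0], "turn": [0, 0, 0]}, {"delta_pos": [-50, -16, 0], "turn": [0, 0, 0]}, {"delta_pos": [-57, -19, 5], "turn": [0, 0, 0]}, {"delta_pos": [-57, -19, 15], "turn": [0, 0, 0]}, {"delta_pos": [-57, -19, 20], "turn": [0, 0, 0]}]}}

```text
time: 19.2
tcp_pos: [525.3, -82.5, 49.2]
eef_rot: [-1.849, -2.538, 0.001]
wrist_force: [0.3, 0.8, 0.3]
width: 0.607
```

```bash
python3 g.py 530.4 -84.5 -8 .317; python3 - <<'E'
from h import *
a=get_image("top");b=get_image("side")
cv2.imwrite("pics/lid.png",np.hstack([cv2.resize(a[190:350,460:640],(450,400)),cv2.resize(b[80:240,300:440],(350,400))]))
E
```

```text
t 19.2 tcp [525.3 -82.5  49.2] F [0.3 0.8 0.3] w 0.607 q [-0.16  0.35 -0.27  0.95  0.    1.1 ]
delta [-3.5  4.3 57.1] turn [-0.001 -0.001 -0.005]
```

View pics/lid.png

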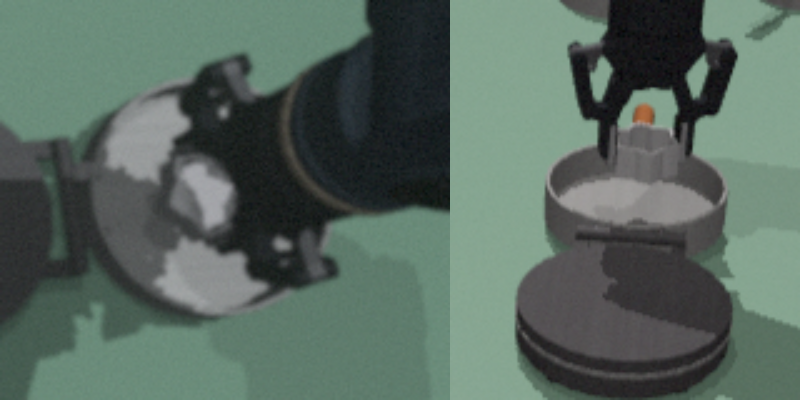

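The mould hangs above the lid's interior with the fingers inside the rim. I lower it gently.

>>> {"method": "apply_moves", "body": {"steps": [{"delta_pos": [-2, 2.5, 12], "turn": [0, 0, 0]}, {"delta_pos": [-3.5, 4.3, 26], "turn": [0, 0, 0]}, {"delta_pos": [-3.5, 4.3, 40], "turn": [0, 0, 0]}, {"delta_pos": [-3.5, 4.3, 47], "turn": [0, 0, 0]}, {"delta_pos": [-3.5, 4.3, 50], "turn": [0, 0, 0]}]}}

```text
time: 19.92
tcp_pos: [530.7, -85.4, -0.4]
eef_rot: [-1.85, -2.538, 0.001]
wrist_force: [-0.6, 0.1, -0.2]
width: 0.609
```

>>> {"method": "apply_moves", "body": {"steps": [{"delta_pos": [0, 0, 1.5], "turn": [0, 0, 0]}, {"delta_pos": [0, 0, 3], "turn": [0, 0, 0]}, {"delta_pos": [0, 0, 4], "turn": [0, 0, 0]}, {"delta_pos": [0, 0, 5], "turn": [0, 0, 0]}, {"delta_pos": [0, 0, 5.5], "turn": [0, 0, 0]}]}}

```text
time: 20.55
tcp_pos: [531.1, -85.4, -5.2]
eef_rot: [1.851, 2.539, 0.0]
wrist_force: [0.1, 0.9, -0.6]
width: 0.605
```

>>> {"method": "apply_moves", "body": {"steps": [{"delta_pos": [0, 0, 0.8], "turn": [0, 0, 0]}, {"delta_pos": [0, 0, 1.6], "turn": [0, 0, 0]}, {"delta_pos": [0, 0, 2.4], "turn": [0, 0, 0]}, {"delta_pos": [0, 0, 3], "turn": [0, 0, 0]}, {"delta_pos": [0, 0, 3.3], "turn": [0, 0, 0]}]}}

```text
time: 21.18
tcp_pos: [531.1, -85.4, -8.1]
eef_rot: [1.851, 2.539, 0.0]
wrist_force: [-3.2, -0.6, 7.9]
width: 0.608
```

The mould touched the lid floor at the expected height (8 N). I release it and rise.

>>> {"method": "apply_moves", "body": {"steps": [{"delta_pos": [0, 0, -0.5], "turn": [0, 0, 0]}, {"delta_pos": [0, 0, -0.5], "turn": [0, 0, 0]}, {"delta_pos": [0, 0, -0.5], "turn": [0, 0, 0]}, {"delta_pos": [0, 0, -0.5], "turn": [0, 0, 0]}, {"delta_pos": [0, 0, -0.5], "turn": [0, 0, 0]}], "grip": 0.12}}

```text
time: 21.8
tcp_pos: [531.1, -85.4, -8.0]
eef_rot: [-1.851, -2.539, -0.0]
wrist_force: [-0.2, -0.5, -0.4]
width: 0.88
```

>>> {"method": "apply_moves", "body": {"steps": [{"delta_pos": [0, 0, -10], "turn": [0, 0, 0]}, {"delta_pos": [0, 0, -30], "turn": [0, 0, 0]}, {"delta_pos": [0, 0, -55], "turn": [0, 0, 0]}, {"delta_pos": [-50, -16, -70], "turn": [0, 0, 0.11]}, {"delta_pos": [-95, -20, -70], "turn": [0, 0, 0.22]}]}}

```text
time: 22.42
tcp_pos: [542.0, -183.3, 64.4]
eef_rot: [2.119, 2.315, 0.002]
wrist_force: [0.4, 0.3, 0.7]
width: 0.884
```

```bash
python3 g.py 544 -234 15 .09; python3 - <<'E'
from h import *
a=get_image("top")
for l in("flower_mould","lid_grip","lid"):
    r=cut_out("top",l); print(l,[(k["point"],round(k["confidence"],2),k["mask"].sum()) for k in r],)
    for k in r:
        print(unproj("top",k["point"],40 if l!="flower_mould" else 30).round(1))
# copper handle by colour
m=((a[:,:,2].astype(int)-a[:,:,0])>50)&(np.arange(640)[None,:]>560)&(np.arange(480)[:,None]>150)
ys,xs=np.nonzero(m); print(len(xs),xs.min(),xs.max(),[ (c,ys[xs==c].mean().round(1)) for c in np.unique(xs)[::6]])
cv2.imwrite("pics/rel.png",np.hstack([cv2.resize(a[190:350,460:640],(450,400)),cv2.resize(get_image("side")[80:240,300:440],(350,400))]))
E
```

```text
t 22.425 tcp [ 542.  -183.3   64.4] F [0.4 0.3 0.7] w 0.884 q [-0.33  0.39 -0.16  1.02 -0.    1.16]
delta [-50.6  -2.7  49.5] turn [ 0.003  0.001 -0.002]
flower_mould [([152.6, 270.1], 0.96, np.int64(945)), ([182.2, 328.1], 0.74, np.int64(936)), ([233.2, 164.5], 0.72, np.int64(865)), ([526.9, 271.5], 0.71, np.int64(1059))]
[527.  549.5  30. ]
[430.6 494.2  30. ]
[714.8 420.3  30. ]
[527.1 -81.1  30. ]
lid_grip [([553.9, 265.7], 0.89, np.int64(6894))]
[ 535.6 -122.9   40. ]
lid [([551.0, 265.9], 0.97, np.int64(7235))]
[ 535.3 -118.    40. ]
189 604 627 [(np.int64(604), np.float64(261.0)), (np.int64(610), np.float64(261.5)), (np.int64(616), np.float64(261.0)), (np.int64(622), np.float64(261.0))]
```

```bash
python3 - <<'E'
from h import *
a=cv2.imread("pics/top0.png")
m=((a[:,:,2].astype(int)-a[:,:,0])>50)&(np.arange(640)[None,:]>580)&(np.arange(480)[:,None]>150)
ys,xs=np.nonzero(m); print(len(xs),xs.min(),xs.max())
q=np.load("pose.npy")[1]
for p in(q,[523.47,-9.3,.0931]):
    print([ (y,proj("top",[*place(p,np.array([[0,y]]))[0],z])[0].round(1).tolist()) for y,z in ((-192,40),(-225,40),(-252,40),(95,46))])
for c in(604,612,620,628,636): print(c,ys[xs==c].mean(),unproj("top",(c,ys[xs==c].mean()),42).round(1))
E
```

```text
295 604 638
[(-192, [602.0, 263.3]), (-225, [621.6, 261.7]), (-252, [637.6, 260.4]), (95, [431.6, 276.4])]
[(-192, [600.3, 262.5]), (-225, [619.9, 260.8]), (-252, [635.9, 259.4]), (95, [430.1, 277.2])]
604 260.5 [ 544.4 -205.9   42. ]
612 261.5 [ 542.8 -219.    42. ]
620 261.0 [ 543.7 -232.3   42. ]
628 260.0 [ 545.4 -245.8   42. ]
636 259.5 [ 546.3 -259.1   42. ]
```

The flower now stands in the lid, seen at (527,-81). The handle grip point is at about (544,-236). I move there and close on the handle.

>>> {"method": "apply_moves", "body": {"steps": [{"delta_pos": [-30, -2, 0], "turn": [0, 0, 0]}, {"delta_pos": [-52.5, -3, 12], "turn": [0, 0, 0]}, {"delta_pos": [-52.5, -3, 35], "turn": [0, 0, 0]}, {"delta_pos": [-52.5, -3, 58], "turn": [0, 0, 0]}, {"delta_pos": [-52.5, -3, 71], "turn": [0, 0, 0]}]}}

```text
time: 23.3
tcp_pos: [541.9, -233.9, -10.8]
eef_rot: [-2.116, -2.319, 0.001]
wrist_force: [0.3, 0.1, 0.3]
width: 0.875
```

>>> {"method": "apply_moves", "body": {"steps": [{"delta_pos": [0, 0, 0], "turn": [0, 0, 0]}, {"delta_pos": [0, 0, 0], "turn": [0, 0, 0]}, {"delta_pos": [0, 0, 0], "turn": [0, 0, 0]}, {"delta_pos": [0, 0, 0], "turn": [0, 0, 0]}, {"delta_pos": [0, 0, 0], "turn": [0, 0, 0]}], "grip": 1, "grip_force": 35}}

```text
time: 23.92
tcp_pos: [543.8, -234.7, -8.1]
eef_rot: [2.117, 2.319, 0.002]
wrist_force: [1.2, 1.1, 6.8]
width: 0.219
```

```bash
python3 g.py 544 -236 -8 .088;  python3 - <<'E'
from h import *
s=sense();print(s["wrist_force"],s["ft_torque"])
r=R.from_rotvec(s["eef_rot"]);yaw=.088;u=np.array([-np.sin(yaw),np.cos(yaw),0])
P=lambda th:u*(225*np.cos(th)-8*np.sin(th))+np.array([0,0,225*np.sin(th)+8*np.cos(th)])
for k in range(0,37):
    th=np.pi-k*np.pi/36; print(k*5,r.inv().apply(P(th)-P(np.pi)).round(1))
E
```

```text
t 23.925 tcp [ 543.8 -234.7   -8.1] F [1.2 1.1 6.8] w 0.219 q [-0.41  0.49 -0.2   0.88  0.    1.07]
delta [-1.3  0.1 -0.1] turn [0.002 0.    0.003]
[1.24375559 1.14447845 6.78916705] [ 0.26403482 -0.11829931 -0.00199425]
0 [0. 0. 0.]
5 [  0.1   0.  -19.6]
10 [  2.    0.1 -39.2]
15 [  5.6   0.1 -58.5]
20 [ 10.8   0.2 -77.4]
25 [ 17.7   0.2 -95.8]
30 [  26.1    0.3 -113.6]
35 [  36.     0.3 -130.5]
40 [  47.4    0.4 -146.5]
45 [  60.2    0.5 -161.5]
50 [  74.2    0.5 -175.3]
55 [  89.3    0.6 -187.8]
60 [ 105.5    0.7 -198.9]
65 [ 122.6    0.8 -208.6]
70 [ 140.4    0.8 -216.8]
75 [ 158.9    0.9 -223.3]
80 [ 177.9    1.  -228.3]
85 [ 197.3    1.  -231.5]
90 [ 216.9    1.1 -233.1]
95 [ 236.5    1.2 -233. ]
100 [ 256.1    1.2 -231.1]
105 [ 275.4    1.3 -227.5]
110 [ 294.3    1.3 -222.3]
115 [ 312.7    1.4 -215.5]
120 [ 330.5    1.4 -207. ]
125 [ 347.4    1.4 -197.1]
130 [ 363.4    1.5 -185.7]
135 [ 378.4    1.5 -172.9]
140 [ 392.1    1.5 -158.9]
145 [ 404.6    1.5 -143.8]
150 [ 415.8    1.5 -127.6]
155 [ 425.5    1.5 -110.5]
160 [433.6   1.5 -92.7]
165 [440.2   1.5 -74.2]
170 [445.2   1.5 -55.2]
175 [448.4   1.5 -35.8]
180 [450.    1.5 -16.2]
```

The handle is held. I swing the lid in stages.

>>> {"method": "apply_moves", "body": {"steps": [{"delta_pos": [0, 0, -10], "turn": [0, 0, 0]}, {"delta_pos": [0.1, 0, -19.6], "turn": [0, 0, 0]}, {"delta_pos": [2, 0.1, -39.2], "turn": [0, 0, 0]}, {"delta_pos": [5.6, 0.1, -58.5], "turn": [0, 0, 0]}, {"delta_pos": [10.8, 0.2, -77.4], "turn": [0, 0, 0]}]}}

```text
time: 24.55
tcp_pos: [542.6, -223.5, 69.2]
eef_rot: [2.118, 2.32, 0.001]
wrist_force: [6.6, 3.0, -5.0]
width: 0.217
```

```bash
python3 g.py 544 -236 -8 .088
```

```text
t 24.55 tcp [ 542.6 -223.5   69.2] F [ 6.6  3.  -5. ] w 0.217 q [-0.39  0.42 -0.11  1.05  0.    1.09]
delta [-12.6   0.1  77.2] turn [ 0.001 -0.     0.003]
```

>>> {"method": "apply_moves", "body": {"steps": [{"delta_pos": [6.9, 0, -18.4], "turn": [0, 0, 0]}, {"delta_pos": [15.3, 0.1, -36.2], "turn": [0, 0, 0]}, {"delta_pos": [25.2, 0.1, -53.1], "turn": [0, 0, 0]}, {"delta_pos": [36.6, 0.2, -69.1], "turn": [0, 0, 0]}, {"delta_pos": [49.4, 0.3, -84.1], "turn": [0, 0, 0]}]}}

```text
time: 25.18
tcp_pos: [538.2, -174.2, 153.2]
eef_rot: [2.118, 2.32, 0.001]
wrist_force: [6.5, 2.1, -6.7]
width: 0.22
```

>>> {"method": "apply_moves", "body": {"steps": [{"delta_pos": [14, 0, -13.8], "turn": [0, 0, 0]}, {"delta_pos": [29.1, 0.1, -26.3], "turn": [0, 0, 0]}, {"delta_pos": [45.3, 0.2, -37.4], "turn": [0, 0, 0]}, {"delta_pos": [62.4, 0.3, -47.1], "turn": [0, 0, 0]}, {"delta_pos": [80.2, 0.3, -55.3], "turn": [0, 0, 0]}]}}

```text
time: 25.8
tcp_pos: [531.1, -94.1, 208.2]
eef_rot: [2.118, 2.32, -0.0]
wrist_force: [7.6, 0.8, -10.1]
width: 0.221
```

>>> {"method": "apply_moves", "body": {"steps": [{"delta_pos": [18.5, 0, -6.5], "turn": [0, 0, 0]}, {"delta_pos": [37.5, 0.1, -11.5], "turn": [0, 0, 0]}, {"delta_pos": [56.9, 0.2, -14.7], "turn": [0, 0, 0]}, {"delta_pos": [76.5, 0.2, -16.3], "turn": [0, 0, 0]}, {"delta_pos": [96.1, 0.3, -16.2], "turn": [0, 0, 0]}]}}

```text
time: 26.42
tcp_pos: [522.6, 1.4, 224.4]
eef_rot: [2.118, 2.319, -0.001]
wrist_force: [6.3, -1.7, -6.6]
width: 0.219
```

>>> {"method": "apply_moves", "body": {"steps": [{"delta_pos": [15.7, 0, 1.4], "turn": [0, 0, 0]}, {"delta_pos": [31.2, 0, 3.9], "turn": [0, 0, 0]}, {"delta_pos": [46.5, 0.1, 7.4], "turn": [0, 0, 0]}, {"delta_pos": [61.5, 0.1, 11.9], "turn": [0, 0, 0]}, {"delta_pos": [76.2, 0.2, 17.5], "turn": [0, 0, 0]}]}}

```text
time: 27.05
tcp_pos: [514.8, 77.8, 206.1]
eef_rot: [-2.117, -2.319, 0.002]
wrist_force: [0.9, 1.2, -0.2]
width: 0.0
```

>>> {"method": "apply_moves", "body": {"steps": [{"delta_pos": [14.3, 0, 6.7], "turn": [0, 0, 0]}, {"delta_pos": [28, 0, 14.2], "turn": [0, 0, 0]}, {"delta_pos": [41.2, 0, 22.7], "turn": [0, 0, 0]}, {"delta_pos": [53.8, 0.1, 32.3], "turn": [0, 0, 0]}, {"delta_pos": [65.7, 0.1, 42.6], "turn": [0, 0, 0]}]}}

```text
time: 27.68
tcp_pos: [509.8, 143.2, 163.1]
eef_rot: [-2.118, -2.32, 0.0]
wrist_force: [0.9, -0.3, -0.6]
width: -0.001
```

```bash
python3 g.py 544 -236 -8 .088; python3 - <<'E'
from h import *
a=get_image("top");b=get_image("side")
print([(k["point"],round(k["confidence"],2)) for n in C for k in spot_in(n,"flower_mould")])
cv2.imwrite("pics/swing.png",np.hstack([cv2.resize(a[190:350,340:560],(440,320)),cv2.resize(b[100:260,300:440],(350,400))[:320]]))
E
```

```text
t 27.675 tcp [509.8 143.2 163.1] F [ 0.9 -0.3 -0.6] w -0.001 q [ 0.27  0.26 -0.08  1.22  0.    1.75]
delta [-380.7   -0.4  171.1] turn [-0.    -0.     0.003]
[([180.2, 325.2], 0.98), ([200.2, 214.0], 0.9), ([150.4, 273.1], 0.71), ([233.0, 165.7], 0.71), ([312.6, 394.1], 0.88), ([210.3, 310.2], 0.86), ([255.5, 342.5], 0.74), ([368.7, 148.8], 0.62), ([382.1, 379.1], 0.59)]
```

The handle slipped out past vertical, so I use the last view.

View pics/swing.png

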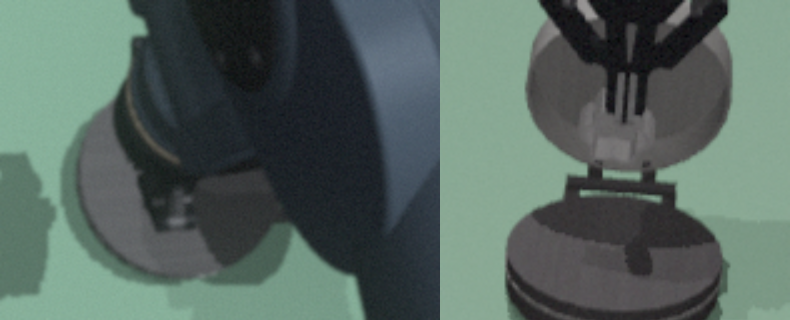

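The lid stands just past vertical, near or leaning on the gripper, with the mould still in its hinge-side corner. I check numerically whether it is moving and at what angle.

```bash
cat > lid.py <<'E'
from h import *
q0=[523.8,-11.0,.088]
yy=lambda th,r,h,x: None
def pan(th):
    P=[]
    for hgt in(0,36):  # local: radial 95, normal coordinate; shut: rim at z=46, top at 82
        for a in t: P.append([79*np.cos(a),95+79*np.sin(a),hgt-2])
    P=np.array(P); c,s=np.cos(th),np.sin(th)
    Y=P[:,1]*c-P[:,2]*s; Z=48+P[:,1]*s+P[:,2]*c
    return np.c_[place(q0,np.c_[P[:,0],Y]),Z]
def hull(n,th):
    im=np.zeros((480,640),np.uint8); cv2.fillConvexPoly(im,cv2.convexHull(proj(n,pan(th)).astype(np.float32)).astype(np.int32),1); return im>0
def angle(n="side"):
    get_image(n); r=cut_out(n,"lid")
    if not r: return None
    m=cv2.dilate(np.uint8(r[0]["mask"]),np.ones((3,3)))
    hm=np.zeros_like(m); cs=cv2.findContours(m,0,1)[0]; cv2.fillConvexPoly(hm,cv2.convexHull(np.vstack(cs)),1); hm=hm>0
    T=np.linspace(0,np.pi,91); s=[(hull(n,x)&hm).sum()/(hull(n,x)|hm).sum() for x in T]; i=np.argsort(s)[::-1][:3]
    return [(round(180-np.degrees(T[k])),round(s[k],2)) for k in i],r[0]["confidence"],r[0]["point"],int(m.sum())
if __name__=="__main__":
    a=get_image("side").astype(int); b=get_image("side").astype(int); d=abs(a-b).sum(2); print("moved px",(d>60).sum())
    print(angle()); c=get_image("side").astype(int); print("moved",(abs(c-a).sum(2)>60).sum())
    s=sense(); print(s["time"],s["wrist_force"],s["ft_torque"])
    copper=lambda a:((a[:,:,2]-a[:,:,0])>50)
    for nm,im in(("side",c),("top",get_image("top").astype(int))):
        m=copper(im); m[:,:300]=0; m[260:]=0
        if nm=="top": m[:100]=0
        y,x=np.nonzero(m); print(nm,len(x),x.min() if len(x) else'',x.max() if len(x) else'',y.min() if len(x) else'',y.max() if len(x) else '')
E
python3 lid.py
```

```text
moved px 141
([(104, np.float64(0.95)), (106, np.float64(0.94)), (102, np.float64(0.93))], 0.74, [383.0, 132.4], 3200)
moved 387
28.125 [ 0.28091236 -0.92978614 -0.81281556] [ 0.02886318 -0.04174565  0.03798031]
side 101 419 433 64 76
top 0
```

```bash
python3 - <<'E'
from lid import *
for _ in range(2):
    a=angle(); print(sense()["time"],a)
a=get_image("side").astype(int); b=get_image("side").astype(int)
d=(abs(a-b).sum(2)>60); y,x=np.nonzero(d); print(d.sum(), np.median(x),np.median(y),np.percentile(y,[10,90]),np.percentile(x,[10,90]))
print(sense()["time"],sense()["tcp_pos"])
E
```

```text
28.275 None
28.375 ([(104, np.float64(0.94)), (106, np.float64(0.94)), (102, np.float64(0.93))], 0.98, [382.3, 135.3], 3340)
25 402.0 252.0 [ 48.2 328.2] [356.8 456. ]
28.475 [509.95052893 142.31476941 163.96230532]
```

The lid is static at about 105–115°, with its handle leaning on the gripper's body. Regrasping would mean letting go, so I will support the handle end from below on the shut fingers and lower the lid that way. First I rise so the handle end transfers from the body to the fingers.

>>> {"method": "apply_moves", "body": {"steps": [{"delta_pos": [-4, 0, -6], "turn": [0, 0, 0]}, {"delta_pos": [-8, 0, -13], "turn": [0, 0, 0]}, {"delta_pos": [-10, 0, -20], "turn": [0, 0, 0]}, {"delta_pos": [-10, 0, -28], "turn": [0, 0, 0]}, {"delta_pos": [-10, 0, -36], "turn": [0, 0, 0]}], "grip": 1}}

```text
time: 29.1
tcp_pos: [510.9, 132.5, 200.6]
eef_rot: [2.118, 2.32, 0.0]
wrist_force: [-0.2, -0.1, 0.5]
width: -0.002
```

```bash
cat > sup.py <<'E'
from lid import *
yaw=.088; u=np.array([-np.sin(yaw),np.cos(yaw),0]); H=np.array([523.8,-11.,0])
def pose(phi,al,s0=28,half=11):
    c,s=np.cos(phi),np.sin(phi); Y=252*c+2*s; Z=48+252*s-2*c
    Y+=half*np.cos(al)-s0*np.sin(al); Z+=-half*np.sin(al)-s0*np.cos(al)
    T=H+u*Y+[0,0,Z-28]
    y=np.array([u[1],-u[0],0]); z=-u*np.sin(al)-np.array([0,0,np.cos(al)]); return T,R.from_matrix(np.array([np.cross(y,z),y,z]).T)
def rows(seq):
    s=sense(); r=R.from_rotvec(s["eef_rot"]); print("t",s["time"],s["tcp_pos"].round(1),s["wrist_force"].round(1))
    for ph,al in seq:
        T,Q=pose(np.radians(ph),np.radians(al)); print((ph,al),T.round(0),r.inv().apply(T-s["tcp_pos"]).round(1),(r.inv()*Q).as_rotvec().round(3))
E
python3 - <<'E'
from sup import *
print(angle())
rows([(60,0),(57,0),(54,6),(51,10),(48,14),(45,18),(42,21)])
E
```

```text
([(98, np.float64(0.91)), (96, np.float64(0.91)), (100, np.float64(0.91))], 0.71, [379.1, 130.2], 4309)
t 29.2 [511.4 132.6 201. ] [-0.6 -0.7 -0.3]
(60, 0) [512. 127. 209.] [-5.4 -0.2 -8.2] [ 0.002 -0.     0.003]
(57, 0) [511. 138. 202.] [ 5.8 -0.2 -1.2] [ 0.002 -0.     0.003]
(54, 6) [510. 146. 194.] [13.6 -0.2  7.3] [ 0.002 -0.105  0.003]
(51, 10) [509. 154. 185.] [21.9 -0.2 15.9] [ 0.002 -0.175  0.003]
(48, 14) [509. 162. 176.] [29.8 -0.2 24.9] [ 0.002 -0.245  0.003]
(45, 18) [508. 170. 167.] [37.2 -0.2 34.3] [ 0.002 -0.315  0.003]
(42, 21) [507. 177. 157.] [44.7 -0.2 44. ] [ 0.002 -0.367  0.003]
```

```bash
python3 - <<'E'
from sup import *
print(sense()["time"],angle(),angle("top"))
a=get_image("side").astype(int); b=get_image("side").astype(int)
print("moved",(abs(a-b).sum(2)>60)[60:220,300:460].sum())
for n,im in(("side",b),("top",get_image("top").astype(int))):
    m=((im[:,:,2]>1.5*im[:,:,0]+8)&(im[:,:,2]>1.25*im[:,:,1]))
    k,_,st,ce=cv2.connectedComponentsWithStats(np.uint8(m))
    print(n,[(st[i].tolist(),ce[i].round(0).tolist()) for i in range(1,k) if st[i][4]>8])
    for sw in(90,98,104,110,116):
        ph=np.radians(180-sw); P=[H+u*(r*np.cos(ph)-8*np.sin(ph))+[0,0,48+r*np.sin(ph)+8*np.cos(ph)] for r in(192,252)]
        print(sw,proj(n,P).round(0).tolist())
s=sense(); print("tip",proj("side",s["tcp_pos"]+[0,0,28]),s["time"],s["wrist_force"])
E
```

```text
29.2 ([(98, np.float64(0.91)), (96, np.float64(0.91)), (100, np.float64(0.9))], 0.76, [379.1, 130.5], 4294) ([(108, np.float64(0.41)), (106, np.float64(0.4)), (104, np.float64(0.37))], 0.9, [504.4, 297.3], 1457)
moved 8
side [([56, 40, 231, 294, 1664], [159.0, 200.0]), ([418, 63, 16, 14, 117], [426.0, 70.0]), ([392, 79, 5, 5, 14], [395.0, 82.0]), ([376, 84, 5, 14, 51], [378.0, 90.0]), ([235, 325, 41, 40, 1241], [255.0, 345.0]), ([362, 358, 39, 46, 1370], [381.0, 380.0])]
90 [[380.0, 84.0], [382.0, 53.0]]
98 [[379.0, 90.0], [381.0, 60.0]]
104 [[378.0, 96.0], [380.0, 68.0]]
110 [[378.0, 103.0], [380.0, 77.0]]
116 [[377.0, 111.0], [378.0, 88.0]]
top [([186, 200, 31, 29, 490], [201.0, 216.0]), ([163, 309, 34, 33, 630], [180.0, 326.0])]
90 [[540.0, 250.0], [560.0, 241.0]]
98 [[519.0, 252.0], [530.0, 243.0]]
104 [[503.0, 253.0], [507.0, 246.0]]
110 [[487.0, 255.0], [485.0, 249.0]]
116 [[472.0, 257.0], [463.0, 252.0]]
tip [[375.33811363 125.33658791]] 29.55 [-0.20966753  0.25233926 -0.05422793]
```

```bash
python3 - <<'E'
from sup import *
o=cv2.imread("pics/swing.png")[:,440:]
b=get_image("side"); n=cv2.resize(b[100:260,300:440],(350,400))[:320]
L=lambda z,x0,x1,y0,y1:cv2.cvtColor(z,6)[y0:y1,x0:x1].astype(np.float32)
for nm,bx in(("left",(70,130,20,160)),("right",(250,310,20,160)),("griddle",(60,300,200,310)),("bottom",(100,260,120,175))):
    A,B=L(o,*bx),L(n,*bx); print(nm,"diff",abs(A-B).mean().round(1),cv2.phaseCorrelate(A,B,cv2.createHanningWindow(A.shape[::-1],cv2.CV_32F)))
E
```

```text
left diff 3.8 ((0.03960876809210845, -0.025745725123002217), 0.8680729919009739)
right diff 7.0 ((-0.0921956898758971, -0.06861212431904562), 0.729700630682486)
griddle diff 2.5 ((0.025866832968375775, -0.005930574940087752), 0.7074843962987264)
bottom diff 1.7 ((-0.17449335691351564, 0.061598114459442854), 0.8936131497224172)
```

The lid has not moved at all. It stands free at its balance point near 105°, and friction holds it there. So I can simply regrasp the handle: open, approach horizontally, and grip lower on it and harder.

>>> {"method": "apply_moves", "body": {"steps": [{"delta_pos": [0, 0, -9], "turn": [0, 0, 0]}, {"delta_pos": [0, 0, -9], "turn": [0, 0, 0]}, {"delta_pos": [0, 0, -9], "turn": [0, 0, 0]}, {"delta_pos": [0, 0, -9], "turn": [0, 0, 0]}, {"delta_pos": [0, 0, -9], "turn": [0, 0, 0]}], "grip": 0}}

```text
time: 30.22
tcp_pos: [510.8, 132.4, 208.8]
eef_rot: [-2.118, -2.32, 0.0]
wrist_force: [-0.0, 0.1, -0.5]
width: 1.004
```

>>> {"method": "apply_moves", "body": {"steps": [{"delta_pos": [-20, 0, 0], "turn": [0, 0, 0]}, {"delta_pos": [-45, 0, 0], "turn": [0, 0, 0]}, {"delta_pos": [-70, 0, 0], "turn": [0, 0, 0]}, {"delta_pos": [-86, 0, 0], "turn": [0, 0, 0]}, {"delta_pos": [-93, 0, 0], "turn": [0, 0, 0]}]}}

```text
time: 30.85
tcp_pos: [519.3, 39.2, 208.9]
eef_rot: [-2.119, -2.319, -0.0]
wrist_force: [0.5, 0.6, 0.2]
width: 1.002
```

```bash
python3 - <<'E'
from sup import *
b=get_image("side").astype(int); s=sense(); print(s["time"],s["tcp_pos"],s["wrist_force"],s["width"])
im=b; m=((im[:,:,2]>1.5*im[:,:,0]+8)&(im[:,:,2]>1.25*im[:,:,1])); m[:,:340]=0; m[130:]=0; m[:,:][:, 410:]=0
y,x=np.nonzero(m); print([(r,x[y==r].min(),x[y==r].max()) for r in np.unique(y)])
for sw in(98,101,104,107,110):
    ph=np.radians(180-sw); P=[H+[0,-4,0]+u*(r*np.cos(ph)-8*np.sin(ph))+[0,0,48+r*np.sin(ph)+8*np.cos(ph)] for r in(192,252)]
    print(sw,proj("side",P).round(0).tolist())
print(angle())
E
```

```text
30.9 [519.39731176  38.91078971 208.886712  ] [ 0.74073227 -0.15658377  1.00350691] 0.9971854595072102
[(np.int64(2), np.int64(407), np.int64(407)), (np.int64(65), np.int64(377), np.int64(383)), (np.int64(66), np.int64(375), np.int64(384)), (np.int64(67), np.int64(375), np.int64(384)), (np.int64(68), np.int64(375), np.int64(385)), (np.int64(69), np.int64(375), np.int64(387)), (np.int64(70), np.int64(375), np.int64(388)), (np.int64(71), np.int64(375), np.int64(389)), (np.int64(72), np.int64(375), np.int64(390)), (np.int64(73), np.int64(374), np.int64(391)), (np.int64(74), np.int64(374), np.int64(392)), (np.int64(75), np.int64(374), np.int64(393)), (np.int64(76), np.int64(374), np.int64(394)), (np.int64(77), np.int64(374), np.int64(395)), (np.int64(78), np.int64(374), np.int64(396)), (np.int64(79), np.int64(374), np.int64(396)), (np.int64(80), np.int64(374), np.int64(396)), (np.int64(81), np.int64(374), np.int64(396)), (np.int64(82), np.int64(374), np.int64(396)), (np.int64(83), np.int64(374), np.int64(395)), (np.int64(84), np.int64(374), np.int64(384)), (np.int64(85), np.int64(374), np.int64(384)), (np.int64(86), np.int64(374), np.int64(383)), (np.int64(87), np.int64(374), np.int64(383)), (np.int64(88), np.int64(374), np.int64(383)), (np.int64(89), np.int64(374), np.int64(383)), (np.int64(90), np.int64(373), np.int64(383)), (np.int64(91), np.int64(374), np.int64(383)), (np.int64(92), np.int64(374), np.int64(383)), (np.int64(93), np.int64(374), np.int64(383)), (np.int64(94), np.int64(374), np.int64(383)), (np.int64(95), np.int64(374), np.int64(382)), (np.int64(96), np.int64(375), np.int64(381)), (np.int64(97), np.int64(376), np.int64(380))]
98 [[379.0, 89.0], [382.0, 60.0]]
101 [[379.0, 92.0], [381.0, 63.0]]
104 [[379.0, 95.0], [381.0, 67.0]]
107 [[378.0, 98.0], [380.0, 71.0]]
110 [[378.0, 102.0], [380.0, 76.0]]
([(94, np.float64(0.83)), (90, np.float64(0.83)), (96, np.float64(0.83))], 0.91, [379.9, 124.2], 5034)
```

The handle is between the fingers and fits 104°. I shift 4 mm and close harder.

>>> {"method": "apply_moves", "body": {"steps": [{"delta_pos": [-4, 0, 0], "turn": [0, 0, 0]}, {"delta_pos": [-4, 0, 0], "turn": [0, 0, 0]}, {"delta_pos": [-4, 0, 0], "turn": [0, 0, 0]}, {"delta_pos": [-4, 0, 0], "turn": [0, 0, 0]}, {"delta_pos": [-4, 0, 0], "turn": [0, 0, 0]}], "grip": 1, "grip_force": 80}}

```text
time: 31.62
tcp_pos: [519.6, 36.0, 209.1]
eef_rot: [-2.118, -2.32, -0.001]
wrist_force: [-1.2, 0.6, 3.4]
width: 0.218
```

```bash
cat > arc.py <<'E'
from sup import *
import sys
def arc(sws,s=None):
    s=sense(); r=R.from_rotvec(s["eef_rot"]); G=s["tcp_pos"]+[0,0,28+19]; d=G-H; Y=d@u; Z=G[2]-48
    rad=np.hypot(Y,Z); a0=np.degrees(np.arctan2(Z,-Y)); print("t",s["time"],s["tcp_pos"].round(1),"F",s["wrist_force"].round(1),"w",s["width"],"rad",rad,"swing",a0)
    for w in sws:
        a=np.radians(w); print(w,r.inv().apply(u*(-rad*np.cos(a)-Y)+[0,0,rad*np.sin(a)-Z]).round(1))
arc(map(float,sys.argv[1:]))
E
python3 arc.py 103 106 109 112 115 118 122 126 130 134 138 142
```

```text
t 31.625 [519.6  36.  209.1] F [-1.2  0.6  3.4] w 0.21840728745124466 rad 213.41024783000296 swing 102.78501192201959
103.0 [0.8 0.  0.2]
106.0 [11.6  0.   3. ]
109.0 [22.3  0.1  6.3]
112.0 [32.7  0.1 10.3]
115.0 [43.   0.1 14.7]
118.0 [53.   0.2 19.7]
122.0 [65.9  0.2 27.2]
126.0 [78.2  0.2 35.5]
130.0 [89.9  0.3 44.7]
134.0 [101.    0.3  54.6]
138.0 [111.3   0.4  65.4]
142.0 [120.9   0.4  76.8]
```

>>> {"method": "apply_moves", "body": {"steps": [{"delta_pos": [4, 0, 1], "turn": [0, 0, 0]}, {"delta_pos": [11.6, 0, 3], "turn": [0, 0, 0]}, {"delta_pos": [22.3, 0.1, 6.3], "turn": [0, 0, 0]}, {"delta_pos": [32.7, 0.1, 10.3], "turn": [0, 0, 0]}, {"delta_pos": [43, 0.1, 14.7], "turn": [0, 0, 0]}]}}

```text
time: 32.25
tcp_pos: [515.8, 79.2, 194.6]
eef_rot: [2.118, 2.32, 0.001]
wrist_force: [-2.6, -0.6, 8.0]
width: 0.215
```

```bash
python3 arc.py 118 121 124 127 130
```

```text
t 32.25 [515.8  79.2 194.6] F [-2.6 -0.6  8. ] w 0.21502848020448756 rad 213.69989012061552 swing 115.063654067003
118.0 [9.8 0.  4.9]
121.0 [19.5  0.1 10.4]
124.0 [29.   0.1 16.4]
127.0 [38.1  0.1 22.9]
130.0 [46.8  0.1 29.9]
```

>>> {"method": "apply_moves", "body": {"steps": [{"delta_pos": [9.8, 0, 4.9], "turn": [0, 0, 0]}, {"delta_pos": [19.5, 0.1, 10.4], "turn": [0, 0, 0]}, {"delta_pos": [29, 0.1, 16.4], "turn": [0, 0, 0]}, {"delta_pos": [38.1, 0.1, 22.9], "turn": [0, 0, 0]}, {"delta_pos": [46.8, 0.1, 29.9], "turn": [0, 0, 0]}]}}

```text
time: 32.88
tcp_pos: [511.6, 126.1, 164.4]
eef_rot: [-2.118, -2.32, -0.001]
wrist_force: [-2.9, 2.2, 5.6]
width: 0.218
```

```bash
python3 arc.py 134 138 142 146 150; python3 -c "
from sup import *
print(angle())"
```

```text
t 32.875 [511.6 126.1 164.4] F [-2.9  2.2  5.6] w 0.21798001251776497 rad 213.58555170741667 swing 130.10819414005474
134.0 [10.8  0.   9.7]
138.0 [21.1  0.1 20.4]
142.0 [30.7  0.1 31.9]
146.0 [39.5  0.1 43.9]
150.0 [47.3  0.1 56.6]
([(126, np.float64(0.92)), (124, np.float64(0.9)), (128, np.float64(0.9))], 0.79, [370.9, 145.5], 3683)
```

>>> {"method": "apply_moves", "body": {"steps": [{"delta_pos": [10.8, 0, 9.7], "turn": [0, 0, 0]}, {"delta_pos": [21.1, 0.1, 20.4], "turn": [0, 0, 0]}, {"delta_pos": [30.7, 0.1, 31.9], "turn": [0, 0, 0]}, {"delta_pos": [39.5, 0.1, 43.9], "turn": [0, 0, 0]}, {"delta_pos": [47.3, 0.1, 56.6], "turn": [0, 0, 0]}]}}

```text
time: 33.6
tcp_pos: [507.5, 171.6, 106.2]
eef_rot: [2.118, 2.318, -0.004]
wrist_force: [2.9, -7.0, -2.0]
width: 0.211
```

```bash
python3 arc.py 153 156 159 162 165; python3 -c "
from sup import *
print(angle(),[(k['point'],round(k['confidence'],2)) for k in spot_in('side','flower_mould')])"
```

```text
t 33.6 [507.5 171.6 106.2] F [ 2.9 -7.  -2. ] w 0.2106627686797691 rad 211.38305147634804 swing 150.15481869704712
153.0 [5.  0.  9.2]
156.0 [ 9.8  0.  19.2]
159.0 [14.1  0.  29.4]
162.0 [17.8  0.1 39.8]
165.0 [21.   0.1 50.4]
([(148, np.float64(0.84)), (146, np.float64(0.8)), (150, np.float64(0.77))], 0.73, [370.6, 165.9], 1519) [([312.0, 398.2], 0.86), ([254.6, 345.2], 0.84), ([380.7, 378.2], 0.78), ([368.5, 181.8], 0.72), ([213.2, 311.4], 0.61), ([370.6, 166.3], 0.18)]
```

>>> {"method": "apply_moves", "body": {"steps": [{"delta_pos": [5.5, 0, 9], "turn": [0, 0, 0]}, {"delta_pos": [10.5, 0, 19], "turn": [0, 0, 0]}, {"delta_pos": [15, 0, 29], "turn": [0, 0, 0]}, {"delta_pos": [19, 0.1, 39], "turn": [0, 0, 0]}, {"delta_pos": [22.2, 0.1, 49], "turn": [0, 0, 0]}]}}

```text
time: 34.38
tcp_pos: [505.5, 194.9, 58.2]
eef_rot: [-2.118, -2.32, -0.0]
wrist_force: [1.4, -2.3, 0.7]
width: 0.21
```

```bash
python3 arc.py 167 169 171 173 175 177 177.8 179; python3 -c "
from sup import *
print(unproj('side',(368.5,181.8),60),angle(),[(k['point'],round(k['confidence'],2)) for k in spot_in('side','flower_mould')])"
```

```text
t 34.375 [505.5 194.9  58.2] F [ 1.4 -2.3  0.7] w 0.21027285439446183 rad 214.46744887388206 swing 164.5449536848846
167.0 [2.3 0.  8.9]
169.0 [ 3.8  0.  16.2]
171.0 [ 5.1  0.  23.6]
173.0 [ 6.1  0.  31. ]
175.0 [ 6.9  0.  38.5]
177.0 [ 7.4  0.  45.9]
177.8 [ 7.6  0.  48.9]
179.0 [ 7.7  0.  53.4]
[524.96398466  38.59913263  60.        ] ([(170, np.float64(0.83)), (168, np.float64(0.82)), (172, np.float64(0.82))], 0.78, [366.3, 184.5], 1669) [([211.3, 313.0], 0.88), ([311.1, 395.3], 0.73), ([381.8, 380.2], 0.6), ([256.1, 341.9], 0.55)]
```

>>> {"method": "apply_moves", "body": {"steps": [{"delta_pos": [2, 0, 8], "turn": [0, 0, 0]}, {"delta_pos": [3.8, 0, 16], "turn": [0, 0, 0]}, {"delta_pos": [5.1, 0, 23], "turn": [0, 0, 0]}, {"delta_pos": [6.1, 0, 30], "turn": [0, 0, 0]}, {"delta_pos": [6.8, 0, 36], "turn": [0, 0, 0]}]}}

```text
time: 35.15
tcp_pos: [505.0, 201.2, 22.2]
eef_rot: [2.118, 2.32, -0.0]
wrist_force: [0.7, -1.3, -0.2]
width: 0.207
```

>>> {"method": "apply_moves", "body": {"steps": [{"delta_pos": [0.2, 0, 2], "turn": [0, 0, 0]}, {"delta_pos": [0.4, 0, 4], "turn": [0, 0, 0]}, {"delta_pos": [0.5, 0, 6], "turn": [0, 0, 0]}, {"delta_pos": [0.6, 0, 8], "turn": [0, 0, 0]}, {"delta_pos": [0.7, 0, 10], "turn": [0, 0, 0]}]}}

```text
time: 35.78
tcp_pos: [504.9, 201.7, 12.6]
eef_rot: [2.118, 2.32, -0.0]
wrist_force: [0.3, -3.0, 0.9]
width: 0.21
```

```bash
python3 arc.py 177 178 179; python3 -c "
from sup import *
print(angle(),[(k['point'],round(k['confidence'],2)) for k in spot_in('side','flower_mould')])"
```

```text
t 35.775 [504.9 201.7  12.6] F [ 0.3 -3.   0.9] w 0.2097186752079627 rad 213.90098911148482 swing 176.88269760138863
177.0 [0.  0.  0.4]
178.0 [0.2 0.  4.2]
179.0 [0.3 0.  7.9]
([(180, np.float64(0.81)), (178, np.float64(0.79)), (176, np.float64(0.76))], 0.8, [365.2, 206.0], 1992) [([308.6, 395.4], 0.66), ([380.1, 376.2], 0.65), ([255.5, 341.7], 0.59), ([212.3, 310.2], 0.56)]
```

>>> {"method": "apply_moves", "body": {"steps": [{"delta_pos": [0, 0, 1], "turn": [0, 0, 0]}, {"delta_pos": [0.1, 0, 2], "turn": [0, 0, 0]}, {"delta_pos": [0.1, 0, 3], "turn": [0, 0, 0]}, {"delta_pos": [0.2, 0, 4], "turn": [0, 0, 0]}, {"delta_pos": [0.2, 0, 5], "turn": [0, 0, 0]}]}}

```text
time: 36.55
tcp_pos: [504.9, 202.0, 7.6]
eef_rot: [2.118, 2.32, -0.0]
wrist_force: [1.3, -5.2, -0.2]
width: 0.208
```

>>> {"method": "apply_moves", "body": {"steps": [{"delta_pos": [0, 0, 0.6], "turn": [0, 0, 0]}, {"delta_pos": [0, 0, 1.2], "turn": [0, 0, 0]}, {"delta_pos": [0.1, 0, 1.8], "turn": [0, 0, 0]}, {"delta_pos": [0.1, 0, 2.4], "turn": [0, 0, 0]}, {"delta_pos": [0.1, 0, 3], "turn": [0, 0, 0]}]}}

```text
time: 37.17
tcp_pos: [504.9, 202.2, 5.1]
eef_rot: [2.118, 2.32, 0.0]
wrist_force: [-1.6, -6.0, 10.6]
width: 0.211
```

```bash
python3 - <<'E'
from sup import *
for n in C:
    for _ in range(2):
        get_image(n); r=cut_out(n,"lid"); print(n,[(k["point"],k["confidence"],k["mask"].sum()) for k in r[:1]])
        if r:
            y,x=np.nonzero(r[0]["mask"]); print("ext",x.min(),x.max(),y.min(),y.max())
    for sw in(170,174,177,180):
        p=proj(n,pan(np.radians(180-sw))); print(sw,p.min(0).round(1),p.max(0).round(1))
print(sense()["wrist_force"])
E
```

```text
top [([339.5, 285.2], 0.55, np.int64(82))]
ext 336 344 279 290
top [([339.8, 282.6], 0.47, np.int64(79))]
ext 336 343 278 290
170 [386.9 222.6] [490.  324.5]
174 [385.1 223.6] [488.3 324.7]
177 [384.  224.4] [486.9 324.9]
180 [383.3 225.1] [485.7 325.1]
side [([364.6, 207.2], 0.65, np.int64(1547))]
ext 329 413 165 247
side [([365.8, 206.5], 0.72, np.int64(1353))]
ext 329 412 166 246
170 [329.2 161.3] [413.3 209. ]
174 [329.  162.3] [412.9 215. ]
177 [328.9 163.1] [412.7 219.2]
180 [328.8 163.9] [412.4 223.4]
[-1.03654064 -6.31476245  5.4681313 ]
```

>>> {"method": "apply_moves", "body": {"steps": [{"delta_pos": [0, 0, 0.5], "turn": [0, 0, 0]}, {"delta_pos": [0, 0, 1], "turn": [0, 0, 0]}, {"delta_pos": [0, 0, 1.4], "turn": [0, 0, 0]}, {"delta_pos": [0, 0, 1.4], "turn": [0, 0, 0]}, {"delta_pos": [0, 0, 1.4], "turn": [0, 0, 0]}]}}

```text
time: 38.2
tcp_pos: [505.0, 202.2, 5.0]
eef_rot: [2.118, 2.319, 0.002]
wrist_force: [-4.2, -7.3, 19.4]
width: 0.213
```

The lid is on a firm stop: z did not change under 19 N. I release it and rise.

>>> {"method": "apply_moves", "body": {"steps": [{"delta_pos": [0, 0, -1], "turn": [0, 0, 0]}, {"delta_pos": [0, 0, -1], "turn": [0, 0, 0]}, {"delta_pos": [0, 0, -1], "turn": [0, 0, 0]}, {"delta_pos": [0, 0, -1], "turn": [0, 0, 0]}, {"delta_pos": [0, 0, -1], "turn": [0, 0, 0]}], "grip": 0}}

```text
time: 38.83
tcp_pos: [504.8, 202.4, 4.2]
eef_rot: [-2.118, -2.32, 0.0]
wrist_force: [0.6, 0.3, -0.7]
width: 1.001
```

>>> {"method": "apply_moves", "body": {"steps": [{"delta_pos": [0, 0, -15], "turn": [0, 0, 0]}, {"delta_pos": [0, 0, -45], "turn": [0, 0, 0]}, {"delta_pos": [0, 0, -95], "turn": [0, 0, 0]}, {"delta_pos": [20, 0, -150], "turn": [0, 0, 0]}, {"delta_pos": [60, 0, -190], "turn": [0, 0, 0]}]}}

```text
time: 39.45
tcp_pos: [500.0, 261.9, 198.3]
eef_rot: [2.12, 2.317, 0.005]
wrist_force: [1.5, 0.3, -0.5]
width: 1.001
```

>>> {"method": "apply_moves", "body": {"steps": [{"delta_pos": [40, 0, 0], "turn": [0, 0, 0]}, {"delta_pos": [90, 0, 0], "turn": [0, 0, 0]}, {"delta_pos": [140, 0, 0], "turn": [0, 0, 0]}, {"delta_pos": [180, 0, 0], "turn": [0, 0, 0]}, {"delta_pos": [190, 0, 0], "turn": [0, 0, 0]}]}}

```text
time: 40.08
tcp_pos: [481.4, 453.4, 194.8]
eef_rot: [-2.115, -2.322, -0.001]
wrist_force: [0.2, 0.4, -0.6]
width: 0.998
```

```bash
python3 - <<'E'
from sup import *
s=sense(); print(s["time"],s["tcp_pos"],s["width"])
for n in C:
    im=get_image(n).astype(int); r=cut_out(n,"lid")
    for k in r[:1]:
        y,x=np.nonzero(k["mask"]); print(n,k["confidence"],"ext",x.min(),x.max(),y.min(),y.max())
    m=((im[:,:,2]>1.5*im[:,:,0]+8)&(im[:,:,2]>1.25*im[:,:,1])); kk,_,st,ce=cv2.connectedComponentsWithStats(np.uint8(m))
    print([(st[i].tolist(),ce[i].round(1).tolist()) for i in range(1,kk) if st[i][4]>15 and ce[i][0]>270])
    for sw in(166,170,174,177,180):
        ph=np.radians(180-sw); P=[H+(np.array([0,-4,0]) if n=="side" else 0)+u*(r_*np.cos(ph)-8*np.sin(ph))+[0,0,48+r_*np.sin(ph)+8*np.cos(ph)] for r_ in(192,222,252)]
        print(sw,proj(n,P).round(1).tolist())
    print([(k['point'],round(k['confidence'],2)) for k in spot_in(n,'flower_mould')])
E
```

```text
40.075 [481.39821179 453.43958159 194.79162917] 0.9980289605931685
top 0.64 ext 336 491 225 325
[([537, 44, 74, 23, 796], [575.1, 55.3]), ([508, 57, 21, 4, 42], [519.2, 58.8]), ([612, 57, 28, 4, 86], [625.4, 58.6]), ([337, 276, 36, 13, 363], [354.4, 282.4])]
166 [[381.2, 276.5], [362.9, 277.4], [344.2, 278.4]]
170 [[378.1, 277.8], [359.7, 279.0], [341.0, 280.1]]
174 [[375.7, 279.1], [357.3, 280.4], [338.6, 281.7]]
177 [[374.3, 279.9], [355.9, 281.4], [337.4, 282.8]]
180 [[373.3, 280.8], [355.0, 282.3], [336.7, 283.9]]
[([201.4, 211.8], 0.91), ([235.0, 163.0], 0.63)]
side 0.58 ext 331 412 173 247
[([418, 64, 16, 13, 114], [425.8, 70.0]), ([359, 220, 13, 27, 278], [365.6, 233.0]), ([362, 358, 39, 46, 1368], [380.9, 380.3])]
166 [[369.0, 199.1], [368.3, 204.4], [367.6, 210.1]]
170 [[368.4, 206.2], [367.6, 212.9], [366.8, 219.9]]
174 [[367.9, 213.1], [367.0, 221.0], [366.0, 229.2]]
177 [[367.5, 218.1], [366.5, 226.8], [365.5, 236.0]]
180 [[367.1, 222.9], [366.0, 232.4], [365.0, 242.4]]
[([255.6, 344.6], 0.78), ([308.5, 395.3], 0.76), ([382.7, 380.3], 0.69), ([212.6, 311.7], 0.62)]
```

The handle centre matches the fully shut position in both cameras: top (354.4,282.4) against (355.0,282.3), side row 233.0 against 232.4. The silver flower shows nowhere outside, so I hand in.

```bash
python3 -c "
from rig import *
print(close_job(), sense()['time'])"
```

```text
the job is handed in; nothing more can be done
the job is handed in; nothing more can be done
```

I stood the aluminium flower mould mouth-up in the open lid and released it. I then swung the lid over by its handle, lowered it by hand onto the griddle, let go and backed off. The job was handed in at about 40 s of the 64 s allowed.

**What the last checks showed**
- **Lid shut:** it met a firm stop, with no further travel under about 19 N. After release the handle lies within 1 px of the fully shut position in both cameras.
- **Mould:** when last seen, at about 150° of swing, it was on the griddle side under the lid. After shutting, the detector finds it nowhere outside. I could not see directly that it lies mouth-down under the lid.
- **Other moulds:** I did not knowingly touch any of them.

**What went wrong or disagreed**
- **Height offset:** the first grasp closed on air. The fingertips were about 28 mm higher than the reported TCP; I measured this by touching the worktop and corrected for it.
- **Lost grip:** the handle slipped out of the fingers around 95–104° of swing. The lid did not drop but stood still at its balance point. I regripped it lower and harder (80 N) and lowered it under control from there.
- **Camera disagreement:** the side camera read about 4 mm lower in y than the top camera and the arm.

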